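# Carry a lolling desk lamp to its mast rest with the mast balanced

## Task

The cordless desk lamp's mast has lolled over because its spring is too weak to hold it up. Pick the lamp up by the grip block and, in the air and well away from the mast rest, bring the mast upright by tilting the foot and keep it balanced there, square on a nearly level foot, for a good six seconds; then carry it, still upright, into the open mouth of the blue two-pronged rest and set the foot down flat and gently so that the mast stands in the middle of the fork, and let go, finishing once the mast has come to rest. Do not bump the rest hard, drop the lamp or disturb the other things on the desk.

Things in the scene. Friction and masses are not known exactly. Their poses are not given: they have to be found in the camera images.
- lamp: Cordless desk lamp, about 0.8 kg. Origin: centre of the underside of its white foot plate (260 mm along its x, 150 along y, 14 thick), z up. Grey battery pack at x = -95 mm (60 x 110 mm, top at 40 mm); mast hinge at x = +100 mm, z = 40 mm, between steel cheeks (50 mm wide in y, 54 mm high). With the mast straight the centre of mass is above the origin, about 105 mm up.
- lamp_grip (a point): Middle of the black grip block by which the lamp is carried, 42 mm straight above the lamp's origin, same axes. The block is 56 mm along x and 30 mm along y, its top 66 mm above the underside: pinch it from above across y.
- mast (a joint): Lean of the mast on the foot, about the lamp's +x by the right-hand rule: 0 = square to the foot, positive = towards the lamp's -y. Soft stops at -0.30 and +0.30 rad; it starts lolled on the positive one. Spring 0.54 Nm/rad towards 0, damping 0.008 Nm s/rad, no dry friction. Tilting the foot about its x by 0.1 to 0.2 rad against the lean lifts the mast off its stop.
- mast_hinge (a point): On the hinge axis, turning with the mast (z along it). Mast and head: 0.24 kg (within 6 percent), centre of mass 258 mm up, inertia about the hinge 0.0177 kg m2. Gravity (0.608 Nm/rad) beats the spring, so upright is unstable (about 0.5 s). With theta the mast's lean from vertical and phi the foot's tilt, same sign, in rad: theta'' = 3.9 theta + 30.5 phi - 0.45 (theta' - phi').
- mast_head (a point): Centre of the orange lamp head (68 mm across, 50 mm tall), on the mast axis 300 mm from the hinge; its z runs up along the mast.
- mast_mid (a point): Point on the axis of the aluminium mast (16 mm thick), 180 mm from the hinge, so 220 mm above the table when the lamp stands with the mast upright: the part that belongs in the middle of the fork.
- dock_fork (a point): Middle of the rest's fork: two level blue prongs 220 mm above the table, along this frame's x, 56 mm clear between them in y, z up. Mouth open towards -x: flares from x = -35 mm to 110 mm clear at x = -65 mm; a bar closes the gap at x = +66 mm. Bring the lamp in along +x, its x along the fork's x; lamp origin ends at x = -100 mm, y = 0.
- dock: The fixed mast rest that carries the fork. Origin on the table straight below dock_fork, same axes. Post (18 mm thick) at x = +72 mm, dark base plate from x = +62 to +162 mm, 140 mm wide, 20 mm high; nothing else below the prongs.
- mug: White mug, 84 mm across, 95 mm tall, bystander; origin under its centre.
- clock: Round wooden desk clock, 90 mm wide and 96 mm tall, bystander; origin under its centre.
- mouse: Black computer mouse, 100 x 60 x 32 mm, bystander; origin under its centre.
- bowl: Blue bowl, 120 mm across, 40 mm high, bystander; origin under its centre.
- jar: Glass jar, 70 mm across, 110 mm tall, bystander; origin under its centre.

How it is judged:
By the outcome, as a careful person would: the job done as asked, in the order asked, and still so for the second after the job is handed in, with the robot touching nothing.
It also fails if it takes over 67 s, if anything falls off the work surface, if the arm or the gripper's body presses on something with over 40 N, if the wrist force passes 120 N, or if a joint passes its speed limit or range.

## Robot

A 6-joint arm with a two-finger parallel gripper is mounted at the origin on the work surface. World frame = base frame: x ahead of the robot, y to its left, z up, the work surface at z = 0. Lengths are in m, angles in rad, forces in N, time in s.
With the tool pointing down it reaches from about 0.275 to 1 m from the base axis. Payload 8.4 kg.
Tool frame: the origin (TCP) lies at the very end of the fingers, on their centre line; the grasp point (between the pads) lies 19 mm behind it; z points along the fingers, y is the line along which they close (so a half turn about z gives the same grasp; the last joint's range is limited). The gripper opens to 85 mm and grips with 20 to 120 N. Pads are 22 mm wide; open, the fingers measure 114 mm over their backs; the gripper's body (76 mm by 85 mm) begins 54 mm behind the grasp point. The pads swing forward as they close: fully open they stand 13 mm farther back than shut.
Start: joints at [1.241, 0.353, 1.633, -0, 1.155, -0.002], TCP at [0.201, 0.592, 0.231] pointing down, gripper open.
Joint ranges: [-2.63, 2.63], [-0.92, 2.1], [0.06, 2.66], [-1.3, 4.44], [0, 2.69], [-3.02, 3.02]. Speed limits (rad/s): [2.22, 2.22, 2.79, 3.14, 3.14, 3.14].

## Interface

Orientations are given as a unit quaternion [x, y, z, w].
In Python, from rig import robot gives the robot as it stands. The module is installed in compiled form; this text tells all that it offers.
- The arm moves only by the tool move_arm, never from a script. Its argument "targets" is a list that holds one entry, the list of rows, each a list of 6 numbers: the shift along the tool's x, y, z as a fraction of full scale, then the turn, a rotation vector about the tool's x, y, z as a fraction of full scale. In form: [[[dx, dy, dz, wx, wy, wz], ...]]. A call has 1 to 10 rows; each row is the pose to reach, as a shift and turn from the pose commanded when the call began, along the tool's axes at that moment; what a row does not reach only later rows make up. Full scale, the value 1, is 800 mm for a shift and pi/2 rad for a turn. A row lasts 1/8 s, in which the tool goes at most 62.5 mm and 10.7 degrees, less where a joint would pass 70% of its speed; a pose out of reach is approached as far as the arm can. A call with a number of a shift or a turn outside -1 to 1 is refused whole. A call with a gripper value outside its range is refused whole. "gripper" is the opening, from 0 (shut) to 1 (fully open), set as the call begins (left out, the last holds). The fingers move at their own pace and stop on an object; "grip_force" is the grip in N (left out, the last holds). Time passes only in rows, so rows that repeat a pose let the fingers close. It gives the time, the measured TCP pose, the force, the opening and the grip force at its end, in the units of the state.
- robot.get_obs(): the state, without advancing time (a new reading comes with each control period).
- robot.read_camera(name): name is "side" or "top"; returns a dict with "color" (480x640x3 uint8, red, green, blue), "range_z" (480x640 float32, m along the optical axis (not along the pixel's ray), 0 where there is no reading), "camera_matrix" (3x3 intrinsics, pixels), "world_from_camera" (4x4, takes a point from camera to world coordinates). Camera axes: x right, y down, z forward; pixel columns grow to the right and rows downward; lengths in m; the calibration is good to about 2 mm. A picture is of the moment at which its call begins.
- robot.job_done(): hands the job in; it is judged then, once.
The state is a dict: "t": time; "joint_positions": joint angles; "dq": joint speeds; "joint_torque": joint torques, N m; "tcp_pos": TCP position; "tcp_rot": TCP orientation; "ft_force": force on the tool from outside, world axes, zero at the start; "ft_torque": the same for the moment, N m; "opening": finger opening in m; "gripper_force": force on a finger pad.
Only numpy, scipy, OpenCV 4.12 (cv2) and the standard library are available. Lean on these libraries where they do the work, as an engineer would, in place of code of your own. Each camera call takes 0.05 s, during which the arm holds its last target. There are 200 camera calls.

## Working session

There is one attempt and no reset: what is moved stays moved. The work goes in short steps, Python scripts to look and compute and a tool call to move; the robot and the scene stay as the last step left them, time stands still between calls to the robot, and variables do not carry over. Pictures are saved under pics/ and viewed, at most 10 in all, crops included, and the job is handed in when it is done.

Besides the shell and the picture viewer there is one more tool, called after ">>>" as name(argument=value, ...), one argument or row to a line, values as JSON. move_arm: Moves the arm, as the interface text tells. Shift numbers are shares of 800 mm and turn numbers shares of pi/2 rad, none past 1 either way. Its arguments: {"type":"object","properties":{"targets":{"type":"array","items":{"type":"array","items":{"type":"array","items":{"type":"number","minimum":-1,"maximum":1}}}},"gripper":{"type":"number"},"grip_force":{"type":"number"}},"required":["targets"]}

```bash
mkdir -p pics; ls; python3 - <<'E'
from rig import robot
import cv2,numpy as np
o=robot.get_obs();print({k:np.round(v,4).tolist() for k,v in o.items()})
for n in("side","top"):
    c=robot.read_camera(n);cv2.imwrite(f"pics/{n}0.png",c["color"][:,:,::-1]);np.savez(f"{n}0.npz",**c)
    print(n,c["camera_matrix"].tolist(),np.round(c["world_from_camera"],3).tolist())
E
```

```text
pics
{'t': 0.0, 'joint_positions': [1.2406, 0.3537, 1.6342, -0.0, 1.1552, -0.0024], 'dq': [0.0004, -0.0007, -0.0012, -0.0002, 0.0015, -0.0009], 'joint_torque': [0.0009, -60.5258, -34.2059, 0.0002, 0.0094, -0.0], 'tcp_pos': [0.2011, 0.5912, 0.2305], 'tcp_rot': [0.1632, 0.9866, -0.0007, -0.0001], 'ft_force': [-0.641, 0.0385, 0.0907], 'ft_torque': [-0.0101, 0.0121, -0.0405], 'gripper_force': 0.0, 'opening': 0.0851}
side [[587.7125206625757, 0.0, 324.0131042442448], [0.0, 587.7125206625757, 234.1271339942689], [0.0, 0.0, 1.0]] [[0.897, -0.28, 0.341, -0.02], [-0.442, -0.568, 0.695, -1.187], [-0.0, -0.774, -0.633, 1.307], [0.0, 0.0, 0.0, 1.0]]
top [[440.44467113975946, 0.0, 323.0146082424714], [0.0, 440.44467113975946, 231.41066888999356], [0.0, 0.0, 1.0]] [[-0.02, -0.993, 0.115, 0.418], [-1.0, 0.021, 0.003, 0.0], [-0.005, -0.115, -0.993, 1.472], [0.0, 0.0, 0.0, 1.0]]
```

View pics/side0.png

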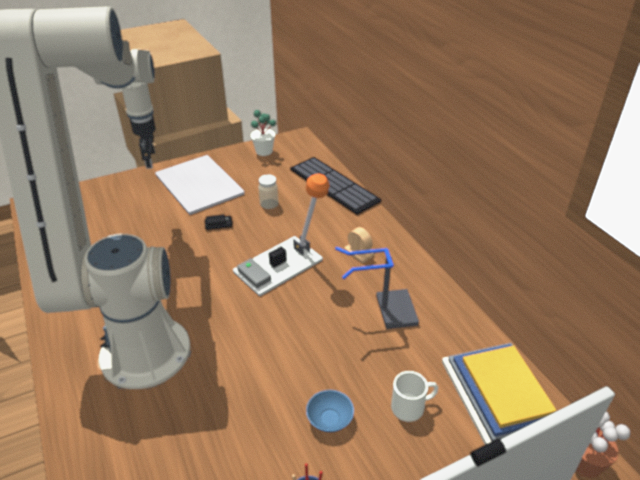

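View pics/top0.png

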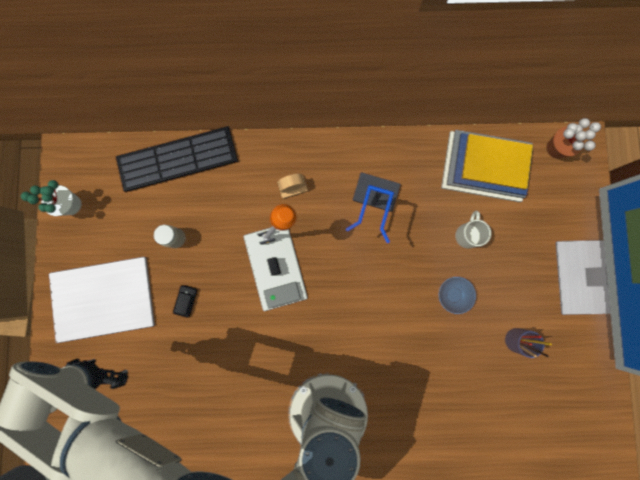

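The side view shows the lamp foot at about (278,265), the grip at (278,257), the head at (317,185) and the fork at (370,260). The top view shows the grip at (275,266), the head at (283,217) and the fork at (375,205). Next I'll measure these.

```bash
cat > h.py <<'E'
import numpy as np,cv2
def cloud(c):
    z=c["range_z"].astype(float);v,u=np.mgrid[:480,:640];K=c["camera_matrix"]
    p=np.stack([(u-K[0,2])/K[0,0]*z,(v-K[1,2])/K[1,1]*z,z],-1)
    T=c["world_from_camera"];return p@T[:3,:3].T+T[:3,3]
def ray(c,uv):
    K=c["camera_matrix"];T=c["world_from_camera"]
    d=T[:3,:3]@np.array([(uv[0]-K[0,2])/K[0,0],(uv[1]-K[1,2])/K[1,1],1.]);return T[:3,3],d
def onplane(c,uv,z):
    o,d=ray(c,uv);return o+d*(z-o[2])/d[2]
def tri(a,b):
    (o1,d1),(o2,d2)=a,b;A=np.stack([d1,-d2],1);s=np.linalg.lstsq(A,o2-o1,rcond=None)[0]
    return (o1+d1*s[0]+o2+d2*s[1])/2,np.linalg.norm(o1+d1*s[0]-o2-d2*s[1])
def hsv(c):return cv2.cvtColor(c["color"],cv2.COLOR_RGB2HSV).astype(int)
def orange(c):
    h=hsv(c);m=((h[...,0]>3)&(h[...,0]<13)&(h[...,1]>205)&(h[...,2]>120)).astype(np.uint8)
    n,l,s,ce=cv2.connectedComponentsWithStats(m);i=1+np.argmax(s[1:,4]);return ce[i],s[i]
E
python3 - <<'E'
from h import *
C={n:dict(np.load(n+"0.npz")) for n in("side","top")}
hd={}
for n,c in C.items():
    P=cloud(c);h=hsv(c);x,y,z=P[...,0],P[...,1],P[...,2];ok=c["range_z"]>0
    roi=ok&(x>.25)&(x<.75)&(y>-.3)&(y<.35)
    ce,s=orange(c);hd[n]=ray(c,ce);print(n,"head px",ce,s)
    # foot plate white
    m=roi&(h[...,1]<60)&(h[...,2]>150)&(z>.005)&(z<.03)&(y>.02);q=P[m]
    print("plate n",len(q),"z",np.median(q[:,2]),cv2.minAreaRect(q[:,:2].astype(np.float32)))
    m2=(m).astype(np.uint8)
    # block top
    b=roi&(h[...,2]<60)&(z>.05)&(z<.08)&(abs(y-.17)<.12);q=P[b];print("block",len(q),q.mean(0) if len(q) else 0, cv2.minAreaRect(q[:,:2].astype(np.float32)) if len(q) else 0)
    # pack
    b=roi&(z>.032)&(z<.05)&(h[...,1]<70)&(y>.02);q=P[b];print("low grey",len(q),cv2.minAreaRect(q[:,:2].astype(np.float32)) if len(q) else 0)
    f=roi&(h[...,0]>105)&(h[...,0]<128)&(h[...,1]>150)&(z>.18)&(z<.27);q=P[f];print("fork",len(q),np.median(q[:,2]),q.min(0),q.max(0),cv2.minAreaRect(q[:,:2].astype(np.float32)))
    b=roi&(h[...,2]<100)&(z>.01)&(z<.035)&(y<-.03)&(x>.5);q=P[b];print("base",len(q),cv2.minAreaRect(q[:,:2].astype(np.float32)) if len(q) else 0)
print("head",tri(hd["side"],hd["top"]))
for n in C:
    c=C[n]["color"][:,:,::-1]; r=c[195:320,230:330] if n=="top" else c[160:300,225:405]
    cv2.imwrite(f"pics/{n}crop.png",cv2.resize(r,None,fx=4,fy=4,interpolation=cv2.INTER_CUBIC))
E
```

```text
Traceback (most recent call last):
  File "h.py", line 17, in orange
    n,l,s,ce=cv2.connectedComponentsWithStats(m);i=1+np.argmax(s[1:,4]);return ce[i],s[i]
                                                     ~~~~~~~~~^^^^^^^^^
ValueError: attempt to get argmax of an empty sequence
```

```bash
python3 - <<'E'
from h import *
c=dict(np.load("side0.npz"));h=hsv(c);print(h[178:194:4,312:326:4].tolist())
c=dict(np.load("top0.npz"));h=hsv(c);print(h[210:224:4,276:290:4].tolist(),"grip",h[266,274],"plate",h[255,260],"fork",h[200,366],h[189,378],"wood",h[250,340],"clockwood",h[183,290])
E
```

```text
[[[14, 165, 245], [14, 167, 243], [13, 173, 242], [13, 173, 244]], [[11, 178, 225], [13, 169, 239], [13, 170, 243], [12, 181, 227]], [[10, 177, 208], [12, 175, 181], [11, 181, 162], [11, 167, 157]], [[11, 175, 160], [11, 168, 173], [11, 174, 163], [11, 173, 150]]]
[[[13, 228, 210], [13, 226, 217], [13, 228, 214], [13, 232, 211]], [[13, 223, 225], [13, 231, 216], [14, 235, 214], [13, 236, 211]], [[14, 232, 226], [13, 214, 230], [13, 228, 215], [13, 233, 211]], [[13, 225, 221], [13, 231, 217], [13, 229, 207], [13, 226, 173]]] grip [105  33  46] plate [ 39   8 224] fork [110 202 182] [109 206 199] wood [ 14 158 140] clockwood [ 18 116 229]
```

```bash
python3 - <<'E'
s=open("h.py").read();i=s.index("def orange")
s=s[:i]+'''def orange(c):
    h=hsv(c);z=cloud(c)[...,2];m=((h[...,0]<18)&(h[...,1]>130)&(h[...,2]>90)&(c["range_z"]>0)&(z>.22)).astype(np.uint8)
    n,l,s,ce=cv2.connectedComponentsWithStats(m);i=1+np.argmax(s[1:,4]);return ce[i],s[i]
'''
open("h.py","w").write(s)
E
cat > m.py <<'E'
from h import *
C={n:dict(np.load(n+"0.npz")) for n in("side","top")}
hd={}
R=lambda q:np.round(q,4).tolist()
def rect(q):
    if len(q)<5:return len(q)
    (c,s,a)=cv2.minAreaRect(q[:,:2].astype(np.float32));return len(q),R(np.median(q,0)),R(c),R(s),round(a,1)
for n,c in C.items():
    P=cloud(c);h=hsv(c);x,y,z=P[...,0],P[...,1],P[...,2];ok=c["range_z"]>0
    roi=ok&(x>.25)&(x<.85)&(y>-.3)&(y<.35)
    ce,s=orange(c);hd[n]=ray(c,ce);print(n,"head px",ce,s)
    print("plate",rect(P[roi&(h[...,1]<60)&(h[...,2]>150)&(z>.005)&(z<.03)&(y>.02)]))
    print("block",rect(P[roi&(h[...,2]<75)&(z>.058)&(z<.075)&(abs(y-.17)<.1)]))
    print("pack",rect(P[roi&(z>.034)&(z<.046)&(h[...,1]<90)&(y>.02)&(x<.43)]))
    f=roi&(h[...,0]>100)&(h[...,0]<128)&(h[...,1]>130)&(z>.19)&(z<.25)
    print("fork",rect(P[f]),R(P[f].min(0)),R(P[f].max(0)))
    np.save(n+"fork.npy",P[f])
    print("base",rect(P[roi&(h[...,2]<110)&(z>.012)&(z<.03)&(y<-.03)&(x>.5)]))
print("head",tri(hd["side"],hd["top"]))
c=C["top"]["color"][:,:,::-1][165:320,230:410];cv2.imwrite("pics/topcrop.png",cv2.resize(c,None,fx=3.8,fy=3.8,interpolation=cv2.INTER_CUBIC))
E
python3 m.py
```

```text
side head px [317.375      186.01136364] [306 174  23  25 440]
plate (1415, [0.4946, 0.1416, 0.0139], [0.5298, 0.1618], [0.2193, 0.3984], 88.2)
block (99, [0.4706, 0.155, 0.0654], [0.4725, 0.1572], [0.0508, 0.0287], 14.7)
pack (433, [0.3845, 0.1325, 0.0396], [0.3833, 0.1382], [0.065, 0.116], 12.5)
fork (264, [0.6333, -0.1686, 0.2242], [0.6152, -0.1492], [0.1249, 0.1423], 71.8) [0.5281, -0.2043, 0.2017] [0.6918, -0.0696, 0.2312]
base (337, [0.6844, -0.2178, 0.0192], [0.7148, -0.1835], [0.1409, 0.0954], 72.7)
top head px [199.11218495  10.22455941] [   0    0  431   27 5277]
plate (2124, [0.4928, 0.1853, 0.0137], [0.4734, 0.1676], [0.2587, 0.1506], 14.8)
block (139, [0.4729, 0.1627, 0.0652], [0.4724, 0.163], [0.052, 0.0271], 14.7)
pack (571, [0.383, 0.1398, 0.0396], [0.3819, 0.1403], [0.0596, 0.1088], 14.6)
fork (375, [0.6417, -0.163, 0.224], [0.6179, -0.1444], [0.1221, 0.144], 72.1) [0.531, -0.2003, 0.2142] [0.6948, -0.0649, 0.2324]
base (861, [0.7268, -0.1742, 0.0197], [0.7176, -0.1783], [0.1397, 0.1015], 72.5)
head (array([0.88059249, 0.28675328, 0.32640217]), np.float64(0.4950613579540424))
```

View pics/topcrop.png

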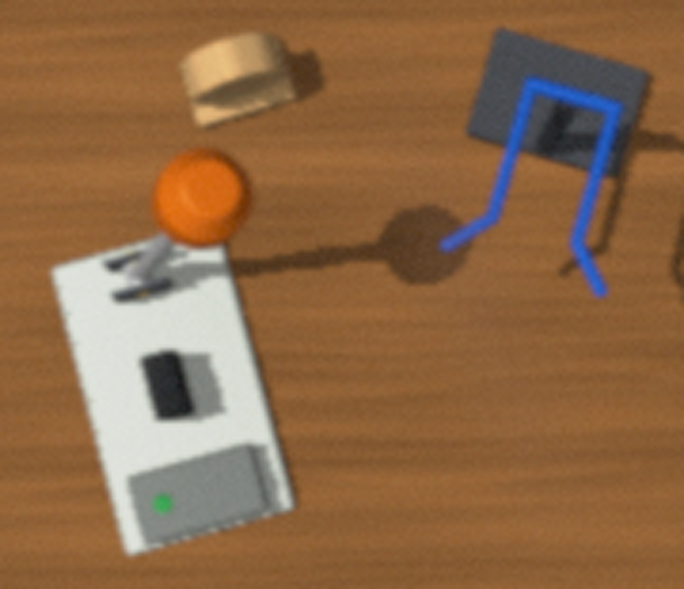

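The top crop shows the lamp with the grip at crop px (168,385), yaw about +14.7°. The fork opens downward with its axis at about -17.4°. The mast leans towards the lamp's -y. Next is a helper that turns targets into move fractions.

```bash
cat > g.py <<'E'
import sys
from rig import robot
import numpy as np
from scipy.spatial.transform import Rotation as Ro
def pose(x,y,z,yaw,phi=0):  # yaw of lamp x (deg), phi about lamp x
    L=Ro.from_euler('z',yaw,degrees=True)*Ro.from_euler('x',phi)
    return np.array([x,y,z]),L*Ro.from_matrix(np.diag([-1.,1,-1]))
def frac(p,r,o=None):
    o=o or robot.get_obs();R=Ro.from_quat(o["tcp_rot"])
    return np.r_[R.inv().apply(p-o["tcp_pos"])/.8,(R.inv()*r).as_rotvec()/(np.pi/2)]
if __name__=="__main__":
    a=list(map(float,sys.argv[1:]));o=robot.get_obs()
    print(o["t"],np.round(o["tcp_pos"],4),np.round(frac(*pose(*a)),4),o["joint_positions"].round(2) if hasattr(o["joint_positions"],'round') else o["joint_positions"])
E
python3 g.py .4728 .1645 .16 14.7; python3 - <<'E'
import numpy as np
f=np.r_[np.load('topfork.npy')];s=np.load('sidefork.npy')
a=np.deg2rad(-17.4);X=np.array([np.cos(a),np.sin(a)]);Y=np.array([-X[1],X[0]])
for q in(f,s):
    d=q[:,:2]-[.612,-.146];u=d@X;v=d@Y;print(u.min(),u.max())
    for lo,hi in((-.03,0),(0,.03),(.03,.055)):
        k=(u>lo)&(u<hi);print(lo,np.median(v[k&(v>0)]),np.median(v[k&(v<0)]))
E
```

```text
0.1 [0.2011 0.5913 0.2306] [-4.933e-01 -3.956e-01  8.880e-02 -8.000e-04 -2.000e-04 -3.720e-01] [ 1.24  0.35  1.63 -0.    1.16 -0.  ]
-0.06742882257546366 0.07719901100712148
-0.03 0.036459016727646454 -0.028999729788265868
0 0.03597137514782698 -0.030126162921078115
0.03 0.03485635444021983 -0.031261113191661166
-0.06804087817040426 0.0753212128862358
-0.03 0.03223668431755203 -0.03337872229990567
0 0.03252401877456862 -0.033508786803861226
0.03 0.03259267957409431 -0.03319774711591014
```

>>> move_arm(
  targets=[
    [[-0.04,-0.032,0.007,0,0,-0.03],[-0.09,-0.072,0.016,0,0,-0.07],[-0.15,-0.12,0.027,0,0,-0.115],[-0.21,-0.168,0.038,0,0,-0.16],[-0.27,-0.216,0.049,0,0,-0.205],[-0.33,-0.264,0.059,0,0,-0.25],[-0.39,-0.312,0.07,0,0,-0.295],[-0.44,-0.353,0.079,0,0,-0.335],[-0.48,-0.385,0.086,0,0,-0.36],[-0.493,-0.3955,0.089,0,0,-0.372]],
  ],
  gripper=1,
)

```text
t: 1.35
tcp_pos: [0.4735, 0.1631, 0.1596]
tcp_rot: [-0.127, 0.992, -0.0, -0.0]
ft_force: [0.2, 0.4, 0.5]
opening: 0.0853
gripper_force: 0.0
```

```bash
python3 g.py .4728 .1645 .028 14.7
```

```text
1.35 [0.4735 0.1631 0.1596] [ 0.0003  0.002   0.1645 -0.0002 -0.0004 -0.0009] [ 0.33  0.25  1.96 -0.    0.93 -1.5 ]
```

>>> move_arm(
  targets=[
    [[0,0.001,0.03,0,0,0],[0,0.001,0.07,0,0,0],[0,0.001,0.11,0,0,0],[0,0.001,0.14,0,0,0],[0,0.001,0.158,0,0,0],[0,0.001,0.1645,0,0,0],[0,0.001,0.1645,0,0,0]],
  ],
)

```text
t: 2.22
tcp_pos: [0.4727, 0.166, 0.0287]
tcp_rot: [-0.128, 0.992, 0.0, 0.0]
ft_force: [-0.0, -0.1, 0.4]
opening: 0.0853
gripper_force: 0.0
```

>>> move_arm(
  targets=[
    [[0,0,0,0,0,0],[0,0,0,0,0,0],[0,0,0,0,0,0],[0,0,0,0,0,0],[0,0,0,0,0,0],[0,0,0,0,0,0],[0,0,0,0,0,0],[0,0,0,0,0,0]],
  ],
  gripper=0,
  grip_force=80,
)

```text
t: 3.22
tcp_pos: [0.4729, 0.1661, 0.0291]
tcp_rot: [-0.128, 0.992, 0.0, 0.0]
ft_force: [-0.7, -0.3, 6.3]
opening: 0.0292
gripper_force: 80.0
```

>>> move_arm(
  targets=[
    [[0,0,-0.006,0,0,0],[0,0,-0.025,0,0,0],[0,0,-0.055,0,0,0],[0,0,-0.09,0,0,0],[0,0,-0.125,0,0,0],[0,0,-0.155,0,0,0],[0,0,-0.178,0,0,0],[0,0,-0.1875,0,0,0]],
  ],
)

```text
t: 4.22
tcp_pos: [0.4726, 0.166, 0.1799]
tcp_rot: [-0.128, 0.992, 0.0, 0.001]
ft_force: [0.7, 0.4, -8.0]
opening: 0.0289
gripper_force: 80.4
```

```bash
python3 g.py .3064 -.048 .179 -17.6
```

```text
4.225 [0.4726 0.166  0.1799] [ 2.688e-01 -2.060e-01  7.000e-04  3.000e-04  8.000e-04  3.589e-01] [ 0.33  0.22  1.95  0.    0.97 -1.49]
```

>>> move_arm(
  targets=[
    [[0.001,-0.001,0,0,0,0.002],[0.005,-0.004,0,0,0,0.007],[0.011,-0.008,0,0,0,0.014],[0.019,-0.015,0,0,0,0.025],[0.03,-0.023,0,0,0,0.04],[0.043,-0.033,0,0,0,0.058],[0.059,-0.045,0,0,0,0.079],[0.078,-0.06,0,0,0,0.104],[0.099,-0.076,0,0,0,0.132],[0.122,-0.093,0,0,0,0.163]],
  ],
)

```text
t: 5.48
tcp_pos: [0.396, 0.068, 0.1785]
tcp_rot: [0.001, 1.0, -0.0, 0.0]
ft_force: [0.4, -0.7, -7.2]
opening: 0.0291
gripper_force: 80.2
```

```bash
python3 g.py .3064 -.048 .179 -17.6
```

```text
5.475 [0.396  0.068  0.1785] [ 1.116e-01 -1.454e-01 -6.000e-04 -0.000e+00  1.000e-04  1.938e-01] [ 0.17  0.07  2.14 -0.    0.94 -1.4 ]
```

>>> move_arm(
  targets=[
    [[0.018,-0.024,0,0,0,0.032],[0.037,-0.048,0,0,0,0.064],[0.054,-0.07,0,0,0,0.093],[0.069,-0.09,0,0,0,0.12],[0.082,-0.106,0,0,0,0.142],[0.092,-0.12,0,0,0,0.16],[0.1,-0.13,0,0,0,0.174],[0.106,-0.137,0,0,0,0.183],[0.109,-0.142,0,0,0,0.19],[0.1115,-0.1455,0,0,0,0.194]],
  ],
)

```text
t: 6.72
tcp_pos: [0.3079, -0.0473, 0.1785]
tcp_rot: [0.152, 0.988, 0.0, 0.0]
ft_force: [0.7, -0.0, -8.7]
opening: 0.0292
gripper_force: 80.2
```

>>> move_arm(
  targets=[
    [[0,0,0,0,0,0],[0,0,0,0,0,0],[0,0,0,0,0,0],[0,0,0,0,0,0]],
  ],
)

```text
t: 7.22
tcp_pos: [0.3079, -0.0471, 0.1785]
tcp_rot: [0.151, 0.988, -0.0, -0.0]
ft_force: [0.5, 0.7, -8.2]
opening: 0.0291
gripper_force: 80.2
```

```bash
cat > s.py <<'E'
from g import *;from h import *;import sys
T=robot.read_camera("top");o=robot.get_obs();S=robot.read_camera("side")
np.savez("top1.npz",**T);np.savez("side1.npz",**S)
cv2.imwrite("pics/both1.png",cv2.resize(np.hstack([T["color"],S["color"]])[:,:,::-1],(800,300),interpolation=cv2.INTER_AREA))
print(o["t"],o["tcp_pos"],np.round(o["joint_positions"],2),Ro.from_quat(o["tcp_rot"]).as_matrix().round(4).tolist())
E
python3 s.py
```

```text
7.275 [ 0.30793497 -0.04713497  0.17848067] [-0.16 -0.09  2.29  0.    0.94 -1.42] [[-0.9542, 0.2993, -0.0], [0.2993, 0.9542, 0.0], [0.0, 0.0, -1.0]]
```

View pics/both1.png

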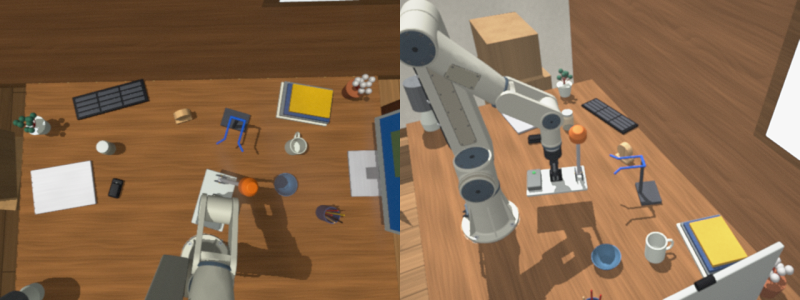

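The top view shows the head at full-size px (398,299) and the side view at about (283,214). Both see it unoccluded, with the lamp hanging level. Next I'll write the estimator and planner, then get a first plan.

```bash
cat > c.py <<'E'
# usage: c.py phi1 .. phin  (absolute commanded tilt at the end of each row since last run; "init" first)
import sys,json
from g import *;from h import *
from scipy.optimize import minimize_scalar,minimize
def step(x,p0,p1,T):
    th,w,d=x;n=max(1,int(round(T/.0125)));h=T/n;pd=(p1-p0)/T
    for i in range(n):
        p=p0+pd*(i+.5)*h;q=th-p
        a=3.9*th+30.5*p-.45*(w-pd)+d
        if abs(q)>.3:a-=(120*(abs(q)-.3)*np.sign(q)+6*(w-pd))
        w+=a*h;th+=w*h
    return np.array([th,w,d])
def F(p,T):
    return np.stack([(step(np.eye(3)[i]*1e-3,0,0,T))/1e-3 for i in range(3)],1)
def frame(o):
    R=Ro.from_quat(o["tcp_rot"]).as_matrix()@np.diag([-1.,1,-1])
    return np.array(o["tcp_pos"])-R@[0,0,.0287],R
def measure(name):
    o=robot.get_obs();c=robot.read_camera(name);p,R=frame(o);H=p+R@[.1,0,.04]
    phi=np.arctan2(R[2,1],R[2,2]);X=np.r_[R[:2,0],0];X/=np.linalg.norm(X);Y=np.array([-X[1],X[0],0])
    h=hsv(c);P=cloud(c);e=P-H;r=np.linalg.norm(e,axis=-1)
    m=((h[...,0]<18)&(h[...,1]>130)&(h[...,2]>90)&(c["range_z"]>0)&(r>.22)&(r<.38)&(e[...,2]>.15)&(abs(e@X)<.06)).astype(np.uint8)
    n,l,s,ce=cv2.connectedComponentsWithStats(m);i=1+np.argmax(s[1:,4]);O,d=ray(c,ce[i]);d/=np.linalg.norm(d)
    f=lambda t:np.linalg.norm(np.cross(H+.3*(-np.sin(t)*Y+np.array([0,0,np.cos(t)]))-O,d))
    q=minimize_scalar(f,bounds=(-.6,.6),method="bounded")
    return o["t"],phi,q.x,q.fun,int(s[i,4]),c
def plan(x,p0,N=14,pm=.16):
    def cost(u):
        y=x;pp=p0;J=0
        for i,p in enumerate(u):
            y=step(y,pp,p,.125);J+=y[0]**2+.15*y[1]**2+3*p*p+6*(p-pp)**2;pp=p
        return J+40*(1.76*(y[0]+y[2]/3.9)+y[1])**2
    r=minimize(cost,np.zeros(N),bounds=[(-pm,pm)]*N,method="L-BFGS-B");u=r.x
    y=x;pp=p0;out=[]
    for p in u:y=step(y,pp,p,.125);pp=p;out.append(y[0])
    return u,out
if __name__=="__main__":
    a=sys.argv[1:]
    if a[0]=="init":s=dict(x=[.305,0,0],P=np.diag([4e-4,4e-4,.01]).tolist(),p=0.,t=None);a=[]
    else:s=json.load(open("st.json"))
    x=np.array(s["x"]);P=np.array(s["P"]);pp=s["p"]
    def pred(x,P,p0,p1,T):
        A=F(p0,T);return step(x,p0,p1,T),A@P@A.T+np.diag([4e-7,4e-5+2e-4*((p1-p0)/.1)**2,2e-4])*T/.125
    for p in map(float,a):x,P=pred(x,P,pp,p,.125);pp=p
    for n in("top","side"):
        t,phi,th,res,ar,c=measure(n);z=th
        if n=="top" and s["t"]:print("dt",round(t-s["t"],3))
        inn=z-x[0];S=P[0,0]+(.004)**2;K=P[:,0]/S;x=x+K*inn;P=P-np.outer(K,P[0])
        print(n,"t%.3f phi cmd %.4f meas %.4f  th %.4f innov %.4f res %.1fmm area %d"%(t,pp,phi,th,inn,res*1e3,ar))
        cv2.imwrite(f"last_{n}.png",c["color"][:,:,::-1])
        x,P=pred(x,P,pp,pp,.05)
    print("est th %.4f w %.4f d %.3f"%tuple(x))
    u,out=plan(x,pp)
    f=np.round(-(u-pp)/(np.pi/2),4)
    print("phi ",np.round(u,4).tolist());print("frac",f.tolist());print("th  ",np.round(out,3).tolist())
    o=robot.get_obs();print("tcp",np.round(o["tcp_pos"],4),"fz",np.round(o["ft_force"],1))
    json.dump(dict(x=x.tolist(),P=P.tolist(),p=pp,t=o["t"]),open("st.json","w"))
E
sed -i 's/for p in map(float,a):/a=[s["p"]-float(v)*np.pi\/2 for v in a]\n    for p in a:/; s/# usage.*/# usage: c.py f1 .. fn (the wx fractions commanded since last run), or init/' c.py
python3 c.py init
```

```text
top t7.325 phi cmd 0.0000 meas 0.0000  th 0.2923 innov -0.0127 res 1.5mm area 803
side t7.375 phi cmd 0.0000 meas 0.0000  th 0.3292 innov 0.0346 res 3.4mm area 694
est th 0.3151 w 0.0408 d 0.016
phi  [-0.0009, 0.0001, -0.0002, 0.0008, -0.0404, -0.0024, -0.001, -0.0008, 0.0006, -0.0032, -0.0008, 0.0004, -0.0004, -0.0385]
frac [0.0006, -0.0001, 0.0001, -0.0005, 0.0257, 0.0016, 0.0006, 0.0005, -0.0004, 0.002, 0.0005, -0.0003, 0.0003, 0.0245]
th   [0.314, 0.309, 0.308, 0.311, 0.286, 0.25, 0.229, 0.223, 0.231, 0.253, 0.287, 0.324, 0.325, 0.284]
tcp [ 0.3079 -0.0472  0.1785] fz [-0.3  0.4 -7.5]
```

```bash
cat > d.py <<'E'
from c import *
T=dict(np.load("top1.npz"));S=dict(np.load("side1.npz"))
class O(dict):pass
o=robot.get_obs();p,R=frame(o);H=p+R@[.1,0,.04]
def cen(c):
    h=hsv(c);P=cloud(c);e=P-H;r=np.linalg.norm(e,axis=-1)
    m=((h[...,0]<18)&(h[...,1]>130)&(h[...,2]>90)&(c["range_z"]>0)&(r>.22)&(r<.38)&(e[...,2]>.15)&(abs(e@R[:,0])<.06))
    n,l,s,ce=cv2.connectedComponentsWithStats(m.astype(np.uint8));i=1+np.argmax(s[1:,4]);print(ce[i],s[i]);
    q=(P[l==i]-H)@R;print("pts lamp-rel min/max/med",q.min(0).round(3),q.max(0).round(3));return ray(c,ce[i])
a,b=cen(T),cen(S);X,g=tri(a,b);print("tri lamp-rel hinge",((X-H)@R).round(4),g)
print("expected",-.3*np.sin(.3),.3*np.cos(.3))
# foot plate in both
for n,c in(("top",T),("side",S)):
    P=cloud(c);q=(P-p)@R;h=hsv(c);m=(h[...,1]<60)&(h[...,2]>140)&(c["range_z"]>0)&(abs(q[...,2]-.014)<.012)&(abs(q[...,0])<.16)&(abs(q[...,1])<.1)
    v=q[m];print(n,len(v),np.percentile(v,[1,50,99],axis=0).round(4).tolist(),"plane",np.linalg.lstsq(np.c_[v[:,:2],np.ones(len(v))],v[:,2],rcond=None)[0].round(4))
cv2.imwrite("pics/sc.png",cv2.resize(S["color"][160:320,180:340,::-1],None,fx=3.6,fy=3.6,interpolation=cv2.INTER_CUBIC))
E
python3 d.py
python3 - <<'E'
s=open('c.py').read()
s=s.replace('''    r=minimize(cost,np.zeros(N),bounds=[(-pm,pm)]*N,method="L-BFGS-B");u=r.x
''','''    g=np.zeros(N);k=-np.sign(x[0]);g2=np.r_[.05,.09,.1,.08,.04,0,-.02,-.02,-.02,-.01,np.zeros(N-10)]*k
    r=min((minimize(cost,q,bounds=[(-pm,pm)]*N,method="L-BFGS-B") for q in(g,g2,.6*g2)),key=lambda r:r.fun);u=r.x
''');open('c.py','w').write(s)
E
python3 -c "
from c import *
for x in ([.303,0,0],[.05,-.1,0]):
  u,o=plan(np.array(x),0);print(u.round(3).tolist(),np.round(o,3).tolist())"
```

```text
[397.34831461 298.43570537] [381 283  33  32 801]
pts lamp-rel min/max/med [-0.032 -0.121  0.268] [ 0.036 -0.052  0.318]
[284.77       215.39571429] [271 200  29  31 700]
pts lamp-rel min/max/med [-0.029 -0.126  0.252] [ 0.038 -0.069  0.317]
tri lamp-rel hinge [ 0.0029 -0.088   0.2773] 0.0023553628759348166
expected -0.08865606199840186 0.28660094673768177
top 1692 [[-0.1238, -0.0732, 0.0067], [0.0616, 0.0287, 0.0131], [0.1299, 0.0725, 0.019]] plane [-0.0008 -0.001   0.0131]
side 2362 [[-0.123, -0.08, 0.0042], [0.0335, -0.0349, 0.0131], [0.1317, 0.0681, 0.0197]] plane [0.0032 0.0084 0.013 ]
[-0.032, -0.056, -0.056, -0.043, -0.02, 0.003, 0.015, 0.015, 0.015, 0.009, -0.006, -0.012, -0.009, 0.022] [0.287, 0.244, 0.195, 0.135, 0.069, 0.004, -0.056, -0.11, -0.161, -0.212, -0.271, -0.339, -0.353, -0.305]
[-0.002, -0.002, -0.001, -0.0, 0.0, 0.0, 0.0, 0.0, 0.0, 0.0, 0.0, 0.0, -0.0, 0.0] [0.039, 0.03, 0.023, 0.017, 0.013, 0.009, 0.007, 0.005, 0.003, 0.002, 0.002, 0.001, 0.001, 0.001]
```

View pics/sc.png

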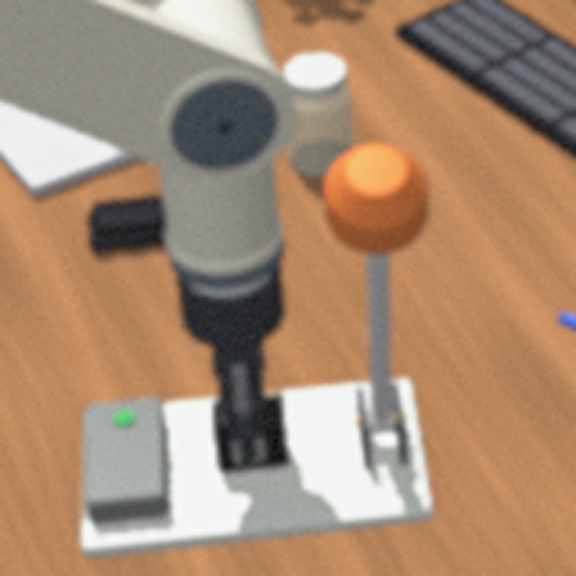

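The side crop shows the head at crop px (377,195) with the mast just off the grip line. Triangulation puts the lean at about 0.298, so the top camera is trustworthy and the side camera has a z bias of about +0.033 rad. I'll fix both in the estimator and make the plan convex.

```bash
python3 - <<'E'
s=open('c.py').read()
s=s.replace("def step(x,p0,p1,T):","def step(x,p0,p1,T,stop=True):").replace("if abs(q)>.3:","if stop and abs(q)>.3:")
i=s.index("    def cost(u)");j=s.index('if __name__')
s=s[:i]+'''    def roll(u):
        y=x;pp=p0;o=[]
        for p in u:y=step(y,pp,p,.125,False);o.append(np.r_[y,p,p-pp]);pp=p
        return np.array(o)
    w=np.sqrt([1,.15,0,3,6])
    def res(u):
        o=roll(u);y=o[-1];return np.r_[(o*w).ravel(),6*(1.76*(y[0]+y[2]/3.9)+y[1])]
    r0=res(np.zeros(N));A=np.stack([res(e)-r0 for e in np.eye(N)],1)
    u=lsq_linear(A,-r0,(-pm,pm)).x
    return u,roll(u)[:,0]
'''+s[j:]
s=s.replace("import minimize_scalar,minimize","import minimize_scalar,lsq_linear").replace("pm=.16","pm=.1")
s=s.replace("z=th\n","z=th+(.005 if n=='top' else -.033)\n").replace("S=P[0,0]+(.004)**2","S=P[0,0]+(.004 if n=='top' else .012)**2")
open('c.py','w').write(s)
import importlib,c,numpy as np
x=np.array([.303,0,0]);pp=0
for p in(-.03,-.06,-.07,-.07):x=c.step(x,pp,p,.125);pp=p;print(x.round(3))
x=c.step(x,pp,pp,.1);print(x);u,o=c.plan(x,pp);print(u.round(3).tolist(),o.round(3).tolist())
E
python3 c.py init
```

```text
[ 0.288 -0.241  0.   ]
[ 0.243 -0.422  0.   ]
[ 0.185 -0.522  0.   ]
[ 0.11  -0.681  0.   ]
[ 0.03320907 -0.83090681  0.        ]
[0.1, 0.1, 0.08, 0.048, 0.022, 0.007, 0.0, -0.002, -0.003, -0.002, -0.001, -0.001, -0.0, 0.0] [-0.065, -0.122, -0.138, -0.128, -0.105, -0.081, -0.059, -0.043, -0.031, -0.022, -0.016, -0.012, -0.009, -0.008]
top t7.425 phi cmd 0.0000 meas 0.0000  th 0.2921 innov -0.0079 res 1.5mm area 804
side t7.475 phi cmd 0.0000 meas 0.0000  th 0.3290 innov -0.0031 res 3.3mm area 701
est th 0.3032 w 0.0965 d -0.000
phi  [-0.1, -0.1, -0.0668, -0.0337, -0.0119, -0.0008, 0.0035, 0.0043, 0.0037, 0.0027, 0.0017, 0.0009, 0.0002, -0.0001]
frac [0.0637, 0.0637, 0.0425, 0.0215, 0.0076, 0.0005, -0.0022, -0.0027, -0.0023, -0.0017, -0.0011, -0.0006, -0.0001, 0.0001]
th   [0.313, 0.298, 0.259, 0.21, 0.161, 0.119, 0.086, 0.062, 0.044, 0.032, 0.024, 0.018, 0.014, 0.011]
tcp [ 0.3079 -0.0472  0.1785] fz [-0.   0.2 -7.9]
```

```bash
python3 - <<'E'
import json,numpy as np
s=json.load(open('st.json'));s['x']=[.302,0,0];s['P']=np.diag([2e-5,1e-5,.005]).tolist();json.dump(s,open('st.json','w'))
E
```

>>> move_arm(
  targets=[
    [[0,0,0,0.019,0,0],[0,0,0,0.035,0,0],[0,0,0,0.032,0,0],[0,0,0,0.013,0,0]],
  ],
)

```text
t: 8.02
tcp_pos: [0.3079, -0.0469, 0.1785]
tcp_rot: [0.151, 0.989, -0.009, -0.001]
ft_force: [-0.3, -0.2, -7.3]
opening: 0.0289
gripper_force: 80.2
```

```bash
python3 c.py .019 .035 .032 .013
```

```text
dt 0.5
top t8.025 phi cmd -0.0204 meas -0.0191  th 0.1432 innov 0.0015 res 1.6mm area 777
side t8.075 phi cmd -0.0204 meas -0.0177  th 0.1591 innov -0.0012 res 3.3mm area 679
est th 0.1066 w -0.4105 d 0.005
phi  [0.021, 0.0255, 0.0185, 0.0106, 0.005, 0.0018, 0.0003, -0.0003, -0.0004, -0.0004, -0.0003, -0.0003, -0.0003, -0.0003]
frac [-0.0264, -0.0292, -0.0248, -0.0197, -0.0162, -0.0141, -0.0132, -0.0128, -0.0127, -0.0128, -0.0128, -0.0128, -0.0128, -0.0128]
th   [0.06, 0.028, 0.01, 0.002, -0.001, -0.001, -0.001, -0.001, -0.0, -0.0, -0.0, -0.0, -0.0, -0.0]
tcp [ 0.3078 -0.0474  0.1785] fz [-0.2  0.  -8.3]
```

>>> move_arm(
  targets=[
    [[0,0,0,-0.026,0,0],[0,0,0,-0.029,0,0],[0,0,0,-0.025,0,0],[0,0,0,-0.02,0,0]],
  ],
)

```text
t: 8.62
tcp_pos: [0.3079, -0.0472, 0.1785]
tcp_rot: [0.152, 0.988, 0.005, 0.001]
ft_force: [0.2, 0.3, -7.5]
opening: 0.0293
gripper_force: 80.3
```

```bash
python3 c.py -.026 -.029 -.025 -.02
```

```text
dt 0.5
top t8.625 phi cmd 0.0110 meas 0.0099  th 0.0505 innov 0.0547 res 2.0mm area 741
side t8.675 phi cmd 0.0110 meas 0.0098  th 0.0890 innov -0.0039 res 3.7mm area 659
est th 0.0664 w 0.1526 d 0.101
phi  [-0.0448, -0.0451, -0.0306, -0.017, -0.0082, -0.0038, -0.0021, -0.0018, -0.0021, -0.0027, -0.0035, -0.0044, -0.0052, -0.0053]
frac [0.0355, 0.0357, 0.0265, 0.0178, 0.0122, 0.0094, 0.0083, 0.0081, 0.0083, 0.0087, 0.0092, 0.0098, 0.0103, 0.0103]
th   [0.084, 0.089, 0.081, 0.067, 0.051, 0.037, 0.027, 0.019, 0.013, 0.008, 0.005, 0.002, -0.001, -0.005]
tcp [ 0.308  -0.047   0.1785] fz [-0.9  1.3 -7.5]
```

>>> move_arm(
  targets=[
    [[0,0,0,0.0355,0,0],[0,0,0,0.0355,0,0],[0,0,0,0.0265,0,0]],
  ],
)

```text
t: 9.1
tcp_pos: [0.308, -0.0467, 0.1784]
tcp_rot: [0.151, 0.988, -0.014, -0.002]
ft_force: [0.5, -1.0, -7.7]
opening: 0.0291
gripper_force: 80.6
```

```bash
python3 c.py .0355 .0355 .0265
```

```text
dt 0.375
top t9.100 phi cmd -0.0306 meas -0.0290  th 0.0687 innov -0.0075 res 1.9mm area 754
side t9.150 phi cmd -0.0306 meas -0.0284  th 0.0950 innov -0.0058 res 3.6mm area 657
est th 0.0593 w -0.1663 d 0.086
phi  [0.0, 0.0076, 0.0064, 0.0032, 0.0004, -0.0013, -0.0022, -0.0027, -0.0029, -0.0031, -0.0035, -0.004, -0.0045, -0.0044]
frac [-0.0195, -0.0243, -0.0236, -0.0215, -0.0198, -0.0187, -0.0181, -0.0178, -0.0176, -0.0175, -0.0173, -0.017, -0.0166, -0.0167]
th   [0.037, 0.02, 0.009, 0.003, 0.001, -0.001, -0.001, -0.001, -0.001, -0.002, -0.002, -0.003, -0.005, -0.008]
tcp [ 0.3078 -0.0473  0.1785] fz [-1.   0.6 -8.1]
```

```bash
sed -i 's/s\["p"\]-float(v)\*np.pi\/2/s["p"]-.93*float(v)*np.pi\/2/; s/-(u-pp)\/(np.pi\/2)/-(u-pp)\/(np.pi\/2)\/.93/; s/    print("est th/    pp=phi\n    print("est th/' c.py; python3 - <<'E'
import json;s=json.load(open('st.json'));s['p']=-.0284;json.dump(s,open('st.json','w'))
E
grep -n "93" c.py
```

```text
45:    a=[s["p"]-.93*float(v)*np.pi/2 for v in a]
57:    f=np.round(-(u-pp)/(np.pi/2)/.93,4)
```

>>> move_arm(
  targets=[
    [[0,0,0,-0.021,0,0],[0,0,0,-0.025,0,0],[0,0,0,-0.024,0,0],[0,0,0,-0.022,0,0]],
  ],
)

```text
t: 9.7
tcp_pos: [0.3079, -0.0473, 0.1785]
tcp_rot: [0.152, 0.988, 0.002, 0.0]
ft_force: [-0.2, 0.3, -7.1]
opening: 0.0291
gripper_force: 80.6
```

```bash
python3 c.py -.021 -.025 -.024 -.022
```

```text
dt 0.5
top t9.700 phi cmd 0.0037 meas 0.0034  th -0.0216 innov -0.0257 res 2.5mm area 693
side t9.750 phi cmd 0.0037 meas 0.0033  th 0.0098 innov -0.0040 res 4.0mm area 628
est th -0.0230 w -0.0641 d 0.048
phi  [0.0143, 0.0118, 0.0065, 0.0022, -0.0003, -0.0015, -0.002, -0.002, -0.002, -0.002, -0.0021, -0.0023, -0.0025, -0.0025]
frac [-0.0075, -0.0058, -0.0021, 0.0008, 0.0025, 0.0033, 0.0036, 0.0037, 0.0036, 0.0036, 0.0037, 0.0039, 0.004, 0.004]
th   [-0.029, -0.03, -0.027, -0.022, -0.017, -0.012, -0.009, -0.007, -0.005, -0.004, -0.004, -0.004, -0.004, -0.005]
tcp [ 0.3079 -0.0472  0.1785] fz [-0.1 -0.6 -7.9]
```

>>> move_arm(
  targets=[
    [[0,0,0,-0.0075,0,0],[0,0,0,-0.006,0,0],[0,0,0,-0.002,0,0],[0,0,0,0.001,0,0]],
  ],
)

```text
t: 10.3
tcp_pos: [0.3079, -0.0472, 0.1785]
tcp_rot: [0.152, 0.988, 0.001, 0.0]
ft_force: [-0.2, 0.8, -8.4]
opening: 0.0291
gripper_force: 80.6
```

```bash
python3 c.py -.0075 -.006 -.002 .001
```

```text
dt 0.5
top t10.300 phi cmd 0.0019 meas 0.0019  th -0.0636 innov -0.0371 res 2.3mm area 689
side t10.350 phi cmd 0.0019 meas 0.0018  th -0.0310 innov -0.0042 res 3.9mm area 611
est th -0.0633 w -0.0636 d -0.008
phi  [0.0289, 0.026, 0.0162, 0.0078, 0.0027, 0.0002, -0.0007, -0.0008, -0.0006, -0.0003, -0.0, 0.0002, 0.0004, 0.0005]
frac [-0.0186, -0.0166, -0.0098, -0.0041, -0.0006, 0.0011, 0.0017, 0.0018, 0.0016, 0.0014, 0.0013, 0.0011, 0.001, 0.0009]
th   [-0.07, -0.068, -0.059, -0.047, -0.036, -0.026, -0.019, -0.014, -0.01, -0.007, -0.005, -0.004, -0.003, -0.002]
tcp [ 0.3079 -0.0471  0.1785] fz [ 0.2 -0.5 -7.5]
```

```bash
cat > fit.py <<'E'
import numpy as np
from scipy.optimize import least_squares
# (t_start, start_phi_meas, fracs), measurements (t, th_top+.005) and side (t, th-.033)
calls=[(7.525,0.,[.019,.035,.032,.013]),(8.125,-.0177,[-.026,-.029,-.025,-.02]),(8.725,.0098,[.0355,.0355,.0265]),(9.20,-.0284,[-.021,-.025,-.024,-.022]),(9.80,.0033,[-.0075,-.006,-.002,.001])]
M=[(8.025,.1482),(8.075,.1261),(8.625,.0555),(8.675,.056),(9.1,.0737),(9.15,.062),(9.7,-.0166),(9.75,-.0232),(10.3,-.0586),(10.35,-.064)]
h=.0125;ts=np.arange(7.525,10.36,h)
def cmdphi(g):
    tt=[7.5];pp=[0.];
    c0=0.
    for t,_,f in calls:
        tt.append(t);pp.append(c0)
        for i,v in enumerate(f):tt.append(t+.125*(i+1));pp.append(c0-v*np.pi/2)
        c0=pp[-1]
    return np.array(tt),g*np.array(pp)
def sim(q):
    kt,kp,d,tau,b=q;tt,pp=cmdphi(.95);ph=np.interp(ts-tau,tt,pp);pd=np.gradient(ph,h)
    th,w=.302,0.;o=[]
    for p,v in zip(ph,pd):
        o.append(th);a=kt*th+kp*p-.45*(w-v)+d
        if th-p>.3:a-=120*(th-p-.3)+6*(w-v)
        w+=a*h;th+=w*h
    return np.array(o)
def res(q):
    o=np.interp([m[0] for m in M],ts,sim(q));e=(o-[m[1] for m in M])/np.where(np.arange(len(M))%2,.008,.004)
    return np.r_[e,(q[0]-3.9)/2,(q[1]-30.5)/1.5,q[2]/.1,(q[3]-.02)/.05]
r=least_squares(res,[3.9,30.5,0,.02,0]);print(r.x.round(3),r.cost);print((res(r.x)[:10]*np.where(np.arange(10)%2,.008,.004)).round(4))
o=sim(r.x);print(ts[-1],o[-1],(o[-1]-o[-5])/(4*h))
E
python3 fit.py
```

```text
[4.3700e+00 3.2322e+01 8.0000e-03 1.2000e-02 0.0000e+00] 16.487935544632162
[ 0.0183  0.0217  0.0004  0.004  -0.0002  0.0042 -0.0058 -0.0042  0.0008
  0.0042]
10.35000000000004 -0.059786006582563424 -0.04024636402177706
```

```bash
sed -i 's/2e-4\])\*T/1e-5])*T/; s/\[4e-7,4e-5+/[4e-7,6e-5+/' c.py; python3 - <<'E'
import json,numpy as np,c
s=json.load(open('st.json'));s['x']=[-.0625,-.053,0.005];s['P']=np.diag([1e-5,3e-4,4e-4]).tolist();json.dump(s,open('st.json','w'))
u,o=c.plan(np.array(s['x']),s['p']);print((-(u-s['p'])/(np.pi/2)/.95).round(4).tolist(),o.round(3))
E
```

```text
[-0.0167, -0.0148, -0.0086, -0.0034, -0.0002, 0.0014, 0.0019, 0.002, 0.0019, 0.0017, 0.0016, 0.0015, 0.0014, 0.0014] [-0.068 -0.065 -0.056 -0.045 -0.034 -0.025 -0.018 -0.013 -0.009 -0.007
 -0.005 -0.004 -0.003 -0.003]
```

>>> move_arm(
  targets=[
    [[0,0,0,-0.018,0,0],[0,0,0,-0.016,0,0],[0,0,0,-0.009,0,0],[0,0,0,-0.004,0,0]],
  ],
)

```text
t: 10.9
tcp_pos: [0.3079, -0.0472, 0.1785]
tcp_rot: [0.151, 0.988, 0.004, 0.001]
ft_force: [1.1, 0.8, -8.6]
opening: 0.0291
gripper_force: 80.6
```

```bash
python3 c.py -.018 -.016 -.009 -.004
```

```text
dt 0.5
top t10.900 phi cmd 0.0076 meas 0.0077  th -0.0938 innov -0.0471 res 2.3mm area 687
side t10.950 phi cmd 0.0076 meas 0.0075  th -0.0580 innov -0.0075 res 3.9mm area 603
est th -0.0847 w -0.0088 d -0.013
phi  [0.0286, 0.0241, 0.0144, 0.0067, 0.0021, -0.0, -0.0007, -0.0007, -0.0005, -0.0002, 0.0001, 0.0004, 0.0006, 0.0007]
frac [-0.0144, -0.0114, -0.0047, 0.0006, 0.0037, 0.0052, 0.0056, 0.0056, 0.0055, 0.0053, 0.0051, 0.0049, 0.0047, 0.0047]
th   [-0.084, -0.077, -0.065, -0.051, -0.038, -0.028, -0.02, -0.014, -0.01, -0.007, -0.005, -0.004, -0.003, -0.002]
tcp [ 0.308  -0.047   0.1785] fz [-0.3  0.7 -7.5]
```

```bash
cat > fit2.py <<'E'
import numpy as np
from scipy.optimize import least_squares
calls=[(8.125,-.0177,[-.026,-.029,-.025,-.02]),(8.725,.0098,[.0355,.0355,.0265]),(9.20,-.0284,[-.021,-.025,-.024,-.022]),(9.80,.0033,[-.0075,-.006,-.002,.001]),(10.4,.0018,[-.018,-.016,-.009,-.004])]
M=[(8.025,.1482,.1261+.033-.05),(8.625,.0505,.0890),(9.1,.0687,.095),(9.7,-.0216,.0098),(10.3,-.0636,-.031),(10.9,-.0938,-.058)]
M[0]=(8.025,.1432,.1591)
h=.0125;ts=np.arange(8.025,10.96,h)
def phi(tau,g):
    tt=[7.,8.125];pp=[-.0185,-.0177]
    for t,p0,f in calls:
        tt.append(t+1e-4);pp.append(p0)
        for i,v in enumerate(f):tt.append(t+.125*(i+1));pp.append(p0-g*v*np.pi/2)
    return np.interp(ts-tau,tt,pp)
def sim(q):
    kt,kp,d,tau,th,w,g,b=q;ph=phi(tau,g);pd=np.gradient(ph,h);o=[]
    for p,v in zip(ph,pd):
        o.append((th,w));a=kt*th+kp*p-.45*(w-v)+d;w+=a*h;th+=w*h
    return np.array(o)
tt=np.array([m[0] for m in M])
def res(q):
    o=sim(q)[:,0];a=np.interp(tt,ts,o)-[m[1] for m in M];e=np.interp(tt+.05,ts,o)-[m[2]-q[7] for m in M]
    return np.r_[a/.004,e/.006,(q[0]-3.9)/1.5,(q[1]-30.5)/1.5,q[2]/.2,(q[3]-.02)/.03,(q[6]-.95)/.04]
r=least_squares(res,[3.9,30.5,0,.02,.15,-.4,.95,.033]);np.set_printoptions(suppress=True)
print(r.x.round(3),r.cost);R=res(r.x);print((R[:6]*.004).round(4),(R[6:12]*.006).round(4));print("end",sim(r.x)[-1])
E
python3 fit2.py
```

```text
[ 4.641 30.224 -0.023  0.008  0.143 -0.342  0.949  0.035] 0.4522537878739313
[-0.0005 -0.0009  0.      0.0007 -0.0002  0.0009] [ 0.0017  0.0002  0.0017 -0.0006 -0.0018 -0.0012]
end [-0.09414015 -0.02859319]
```

```bash
cat > e.py <<'E'
# e.py f1..fn : wx fractions of the call made since the last run ("-" = just measure+plan, no call)
import sys,json
from c import measure,robot,cv2
import numpy as np
from scipy.optimize import least_squares,lsq_linear
h=.0125
L=json.load(open("log.json"))
a=list(map(float,sys.argv[1:]))
if a:
    L["calls"].append([L["t"],L["p"],a])
    t,ph,th,r1,ar,c=measure("top");t2,ph2,th2,r2,ar2,_=measure("side")
    L["M"].append([t,th,th2]);L["t"]=t2+.05;L["p"]=ph2
    print("t %.3f phi %.4f %.4f top %.4f side %.4f area %d %d res %.1f %.1f"%(t,ph,ph2,th,th2,ar,ar2,r1*1e3,r2*1e3))
    json.dump(L,open("log.json","w"))
M=np.array(L["M"]);t0=8.025;ts=np.arange(t0,L["t"]+h/2,h)
def sim(q):
    kt,kp,d,tau,th,w,g,b=q;tt=[7.,8.125];pp=[-.0185,-.0177]
    for t,p0,f in L["calls"]:
        tt.append(t+1e-4);pp.append(p0)
        for i,v in enumerate(f):tt.append(t+.125*(i+1));pp.append(p0-g*v*np.pi/2)
    ph=np.interp(ts-tau,tt,pp);pd=np.gradient(ph,h);o=[]
    for p,v in zip(ph,pd):
        o.append((th,w));w+=(kt*th+kp*p-.45*(w-v)+d)*h;th+=w*h
    return np.array(o)
def res(q):
    o=sim(q)[:,0];wt=np.exp((M[:,0]-M[-1,0])/8)
    e1=np.interp(M[:,0],ts,o)-M[:,1];e2=np.interp(M[:,0]+.05,ts,o)-M[:,2]+q[7]
    return np.r_[e1*wt/.002,e2*wt/.003,(q[0]-3.9)/1.5,(q[1]-30.5)/1.5,q[2]/.2,(q[3]-.015)/.03,(q[6]-.95)/.03]
q=least_squares(res,L["q"],x_scale=[1,10,.05,.01,.1,.3,.1,.03]).x;L["q"]=q.tolist();json.dump(L,open("log.json","w"))
n=len(M);R=res(q);print("q",q.round(3).tolist(),"last res",(R[n-3:n]*.002).round(4),(R[2*n-3:2*n]*.003).round(4))
x=sim(q)[-1];p0=L["p"];kt,kp,d=q[:3];lam=-.225+np.sqrt(.05+kt)
print("state th %.4f w %.4f"%tuple(x))
N=16
def roll(u):
    th,w=x;pp=p0;o=[]
    for p in u:
        v=(p-pp)/.125
        for i in range(10):w+=(kt*th+kp*(pp+v*(i+.5)*h)-.45*(w-v)+d)*h;th+=w*h
        o.append([th,w,p,p-pp]);pp=p
    return np.array(o)
W=np.sqrt([1,.15,2,4])
def rs(u):
    o=roll(u);return np.r_[(o*W).ravel(),8*(lam*(o[-1,0]+d/kt)+o[-1,1])]
r0=rs(np.zeros(N));A=np.stack([rs(e)-r0 for e in np.eye(N)],1);u=lsq_linear(A,-r0,(-.12,.12)).x
print("frac",(-(u-p0)/(np.pi/2)/q[6]).round(4)[:8].tolist());print("phi",u[:8].round(4).tolist());print("th",roll(u)[:10,0].round(3).tolist())
o=robot.get_obs();print("tcp",np.round(o["tcp_pos"],4),"f",np.round(o["ft_force"],1))
E
python3 - <<'E'
import json
src=open('fit2.py').read().split("h=.0125")[0];g={};exec(src,g)
json.dump(dict(calls=g["calls"],M=g["M"],t=11.0,p=.0075,q=[4.641,30.224,-.023,.008,.143,-.342,.949,.035]),open('log.json','w'))
E
python3 e.py
```

```text
q [4.717, 30.288, -0.024, 0.004, 0.143, -0.347, 0.952, 0.035] last res [ 0.0004 -0.      0.0007] [-0.0003 -0.0011 -0.0011]
state th -0.0964 w -0.0430
frac [-0.0244, -0.0191, -0.0086, -0.0008, 0.0033, 0.0049, 0.0052, 0.0051]
phi [0.0441, 0.0361, 0.0204, 0.0088, 0.0026, 0.0002, -0.0003, -0.0002]
th [-0.099, -0.092, -0.076, -0.059, -0.044, -0.031, -0.022, -0.016, -0.011, -0.008]
tcp [ 0.308  -0.047   0.1785] f [-0.3  0.7 -7.5]
```

>>> move_arm(
  targets=[
    [[0,0,0,-0.0245,0,0],[0,0,0,-0.019,0,0],[0,0,0,-0.0085,0,0],[0,0,0,-0.001,0,0]],
  ],
)

```text
t: 11.5
tcp_pos: [0.308, -0.0471, 0.1785]
tcp_rot: [0.151, 0.988, 0.004, 0.001]
ft_force: [0.0, 0.7, -8.3]
opening: 0.0293
gripper_force: 80.7
```

```bash
python3 e.py -.0245 -.019 -.0085 -.001
```

```text
t 11.500 phi 0.0088 0.0086 top -0.0730 side -0.0318 area 693 611 res 2.3 3.8
q [4.836, 30.183, -0.027, 0.003, 0.143, -0.351, 0.955, 0.036] last res [ 0.0007 -0.0004  0.0004] [-0.0001 -0.0022 -0.0001]
state th -0.0628 w 0.0925
frac [-0.0015, 0.0008, 0.0031, 0.0045, 0.0052, 0.0054, 0.0054, 0.0053]
phi [0.0109, 0.0074, 0.0039, 0.0018, 0.0008, 0.0005, 0.0005, 0.0006]
th [-0.052, -0.041, -0.031, -0.023, -0.017, -0.012, -0.008, -0.006, -0.004, -0.003]
tcp [ 0.308  -0.0469  0.1785] f [ 0.3 -0.1 -7.8]
```

>>> move_arm(
  targets=[
    [[0,0,0,-0.0015,0,0],[0,0,0,0.001,0,0],[0,0,0,0.003,0,0],[0,0,0,0.0045,0,0],[0,0,0,0.005,0,0]],
  ],
)

```text
t: 12.22
tcp_pos: [0.3079, -0.0472, 0.1785]
tcp_rot: [0.152, 0.988, 0.001, 0.0]
ft_force: [0.2, 0.5, -7.6]
opening: 0.0292
gripper_force: 80.7
```

```bash
python3 e.py -.0015 .001 .003 .0045 .005
```

```text
t 12.225 phi 0.0023 0.0023 top -0.0236 side 0.0151 area 688 632 res 2.4 3.7
q [4.891, 30.247, -0.028, -0.0, 0.143, -0.355, 0.957, 0.036] last res [-0.0002 -0.0002  0.0005] [-0.0016 -0.0005 -0.0007]
state th -0.0205 w 0.0210
frac [-0.0022, -0.0015, -0.0004, 0.0004, 0.0008, 0.001, 0.001, 0.001]
phi [0.0057, 0.0046, 0.0029, 0.0017, 0.001, 0.0008, 0.0008, 0.0008]
th [-0.018, -0.015, -0.012, -0.009, -0.006, -0.005, -0.003, -0.002, -0.001, -0.001]
tcp [ 0.3079 -0.0472  0.1785] f [ 0.3  0.3 -8.2]
```

>>> move_arm(
  targets=[
    [[0,0,0,-0.002,0,0],[0,0,0,-0.0015,0,0],[0,0,0,-0.0005,0,0],[0,0,0,0.0005,0,0],[0,0,0,0.001,0,0]],
  ],
)

```text
t: 12.95
tcp_pos: [0.3079, -0.0472, 0.1785]
tcp_rot: [0.152, 0.988, 0.0, 0.0]
ft_force: [0.1, -0.5, -7.6]
opening: 0.0292
gripper_force: 80.7
```

```bash
python3 e.py -.002 -.0015 -.0005 .0005 .001
```

```text
t 12.950 phi 0.0007 0.0007 top 0.0017 side 0.0400 area 707 634 res 2.4 3.6
q [4.857, 30.198, -0.024, 0.001, 0.143, -0.353, 0.947, 0.036] last res [-0.0005  0.0013 -0.    ] [-0.0007  0.0005 -0.0005]
state th 0.0052 w 0.0352
frac [0.0049, 0.0042, 0.0024, 0.001, 0.0002, -0.0001, -0.0002, -0.0002]
phi [-0.0065, -0.0055, -0.0029, -0.0008, 0.0003, 0.0008, 0.0009, 0.0009]
th [0.009, 0.01, 0.009, 0.007, 0.006, 0.004, 0.003, 0.002, 0.002, 0.001]
tcp [ 0.3079 -0.0472  0.1785] f [-0.4 -0.  -7.6]
```

>>> move_arm(
  targets=[
    [[0,0,0,0.005,0,0],[0,0,0,0.004,0,0],[0,0,0,0.0025,0,0],[0,0,0,0.001,0,0],[0,0,0,0,0,0]],
  ],
)

```text
t: 13.68
tcp_pos: [0.3078, -0.0472, 0.1785]
tcp_rot: [0.152, 0.988, 0.0, 0.0]
ft_force: [-0.0, -0.6, -7.7]
opening: 0.0293
gripper_force: 80.7
```

```bash
python3 e.py .005 .004 .0025 .001 0
```

```text
t 13.675 phi 0.0009 0.0010 top 0.0100 side 0.0441 area 718 641 res 2.4 3.5
q [4.858, 30.167, -0.023, 0.002, 0.143, -0.353, 0.945, 0.036] last res [ 0.0012  0.0006 -0.0006] [ 0.0001 -0.0001  0.0008]
state th 0.0091 w -0.0010
frac [0.0024, 0.0021, 0.0013, 0.0006, 0.0003, 0.0001, 0.0001, 0.0001]
phi [-0.0026, -0.0021, -0.0009, 0.0, 0.0005, 0.0008, 0.0008, 0.0008]
th [0.009, 0.008, 0.007, 0.005, 0.004, 0.003, 0.002, 0.002, 0.001, 0.001]
tcp [ 0.3079 -0.0473  0.1785] f [-0.5 -0.1 -7.4]
```

Very steady; slightly longer holds now.

>>> move_arm(
  targets=[
    [[0,0,0,0.0025,0,0],[0,0,0,0.002,0,0],[0,0,0,0.0015,0,0],[0,0,0,0.0005,0,0],[0,0,0,0.0003,0,0],[0,0,0,0.0001,0,0]],
  ],
)

```text
t: 14.52
tcp_pos: [0.3079, -0.0472, 0.1785]
tcp_rot: [0.152, 0.988, 0.0, 0.0]
ft_force: [0.3, -0.0, -6.7]
opening: 0.0296
gripper_force: 80.7
```

```bash
python3 e.py .0025 .002 .0015 .0005 .0003 .0001
```

```text
t 14.525 phi 0.0006 0.0006 top 0.0057 side 0.0406 area 701 641 res 2.4 3.4
q [4.869, 30.19, -0.023, 0.002, 0.143, -0.354, 0.944, 0.036] last res [ 0.0005 -0.0002 -0.0002] [-0.0002  0.0009  0.0003]
state th 0.0054 w 0.0003
frac [0.0013, 0.0011, 0.0006, 0.0002, 0.0, -0.0001, -0.0001, -0.0001]
phi [-0.0013, -0.001, -0.0003, 0.0003, 0.0006, 0.0007, 0.0008, 0.0008]
th [0.005, 0.005, 0.004, 0.003, 0.002, 0.002, 0.001, 0.001, 0.001, 0.001]
tcp [ 0.3079 -0.0472  0.1785] f [ 0.4  0.1 -8.2]
```

>>> move_arm(
  targets=[
    [[0,0,0,0.0013,0,0],[0,0,0,0.001,0,0],[0,0,0,0.0006,0,0],[0,0,0,0.0002,0,0],[0,0,0,0,0,0],[0,0,0,0,0,0],[0,0,0,-0.0001,0,0]],
  ],
)

```text
t: 15.5
tcp_pos: [0.3079, -0.0472, 0.1785]
tcp_rot: [0.152, 0.988, 0.0, 0.0]
ft_force: [-0.1, -0.5, -6.9]
opening: 0.0292
gripper_force: 80.7
```

```bash
python3 e.py .0013 .001 .0006 .0002 0 0 -.0001
```

```text
t 15.500 phi 0.0008 0.0008 top 0.0034 side 0.0404 area 707 637 res 2.4 3.6
q [4.882, 30.22, -0.022, 0.002, 0.143, -0.354, 0.945, 0.036] last res [-0.0003 -0.0001  0.0003] [ 0.0009  0.0006 -0.0007]
state th 0.0041 w 0.0037
frac [0.0014, 0.0013, 0.0008, 0.0004, 0.0001, 0.0001, 0.0, 0.0]
phi [-0.0014, -0.0011, -0.0003, 0.0002, 0.0006, 0.0007, 0.0007, 0.0007]
th [0.004, 0.004, 0.004, 0.003, 0.002, 0.002, 0.001, 0.001, 0.001, 0.001]
tcp [ 0.3079 -0.0472  0.1785] f [ 0.5 -0.  -7.1]
```

>>> move_arm(
  targets=[
    [[0,0,0,0.0014,0,0],[0,0,0,0.0013,0,0],[0,0,0,0.0008,0,0],[0,0,0,0.0004,0,0],[0,0,0,0.0001,0,0],[0,0,0,0.0001,0,0],[0,0,0,0,0,0]],
  ],
)

```text
t: 16.48
tcp_pos: [0.3079, -0.0472, 0.1785]
tcp_rot: [0.152, 0.988, 0.0, 0.0]
ft_force: [-0.5, -0.1, -7.9]
opening: 0.0291
gripper_force: 80.7
```

```bash
python3 e.py .0014 .0013 .0008 .0004 .0001 .0001 0
```

```text
t 16.475 phi 0.0008 0.0008 top 0.0053 side 0.0411 area 702 643 res 2.4 3.5
q [4.893, 30.238, -0.022, 0.002, 0.143, -0.355, 0.945, 0.036] last res [-0.0001  0.0007 -0.0001] [ 0.0005 -0.0003  0.0001]
state th 0.0058 w 0.0076
frac [0.0023, 0.002, 0.0012, 0.0006, 0.0002, 0.0001, 0.0, 0.0]
phi [-0.0027, -0.0022, -0.001, -0.0, 0.0005, 0.0007, 0.0008, 0.0007]
th [0.007, 0.006, 0.006, 0.004, 0.003, 0.003, 0.002, 0.001, 0.001, 0.001]
tcp [ 0.3079 -0.0472  0.1785] f [ 0.  -0.2 -8.5]
```

>>> move_arm(
  targets=[
    [[0,0,0,0.0023,0,0],[0,0,0,0.002,0,0],[0,0,0,0.0013,0,0],[0,0,0,0.0007,0,0],[0,0,0,0.0003,0,0],[0,0,0,0.0001,0,0],[0,0,0,0,0,0]],
  ],
)

```text
t: 17.45
tcp_pos: [0.3079, -0.0472, 0.1785]
tcp_rot: [0.152, 0.988, 0.0, 0.0]
ft_force: [-0.8, -0.0, -8.2]
opening: 0.0292
gripper_force: 80.7
```

```bash
python3 e.py .0023 .002 .0013 .0007 .0003 .0001 0
```

```text
t 17.450 phi 0.0008 0.0008 top 0.0036 side 0.0406 area 708 641 res 2.4 3.5
q [4.897, 30.251, -0.021, 0.002, 0.143, -0.355, 0.945, 0.036] last res [0.0006 0.0001 0.0003] [-0.0002  0.0005 -0.0008]
state th 0.0040 w 0.0012
frac [0.0012, 0.001, 0.0006, 0.0003, 0.0001, 0.0001, 0.0001, 0.0001]
phi [-0.001, -0.0008, -0.0002, 0.0003, 0.0006, 0.0007, 0.0007, 0.0007]
th [0.004, 0.004, 0.003, 0.003, 0.002, 0.002, 0.001, 0.001, 0.001, 0.001]
tcp [ 0.3079 -0.0472  0.1785] f [-0.1  0.3 -8.1]
```

>>> move_arm(
  targets=[
    [[0,0,0,0.0012,0,0],[0,0,0,0.001,0,0],[0,0,0,0.0006,0,0],[0,0,0,0.0003,0,0],[0,0,0,0.0001,0,0],[0,0,0,0.0001,0,0],[0,0,0,0.0001,0,0]],
  ],
)

```text
t: 18.42
tcp_pos: [0.3079, -0.0472, 0.1785]
tcp_rot: [0.152, 0.988, 0.0, 0.0]
ft_force: [0.3, 0.5, -7.6]
opening: 0.0292
gripper_force: 80.7
```

```bash
python3 e.py .0012 .001 .0006 .0003 .0001 .0001 .0001
```

```text
t 18.425 phi 0.0006 0.0006 top 0.0070 side 0.0433 area 710 641 res 2.4 3.6
q [4.897, 30.251, -0.021, 0.002, 0.143, -0.355, 0.945, 0.036] last res [ 0.0002  0.0009 -0.0001] [ 0.0005  0.     -0.0001]
state th 0.0079 w 0.0118
frac [0.0032, 0.0027, 0.0016, 0.0007, 0.0002, -0.0, -0.0001, -0.0001]
phi [-0.0041, -0.0034, -0.0017, -0.0004, 0.0004, 0.0007, 0.0008, 0.0008]
th [0.009, 0.009, 0.008, 0.006, 0.005, 0.003, 0.003, 0.002, 0.001, 0.001]
tcp [ 0.3079 -0.0472  0.1785] f [ 0.5  0.4 -7.8]
```

>>> move_arm(
  targets=[
    [[0,0,0,0.0032,0,0],[0,0,0,0.0027,0,0],[0,0,0,0.0016,0,0],[0,0,0,0.0007,0,0],[0,0,0,0.0002,0,0],[0,0,0,0,0,0],[0,0,0,0,0,0]],
  ],
)

```text
t: 19.4
tcp_pos: [0.3079, -0.0472, 0.1785]
tcp_rot: [0.152, 0.988, 0.0, 0.0]
ft_force: [-0.3, 0.2, -7.8]
opening: 0.0294
gripper_force: 80.7
```

```bash
python3 e.py .0032 .0027 .0016 .0007 .0002 0 0
```

```text
t 19.400 phi 0.0006 0.0006 top 0.0084 side 0.0431 area 710 639 res 2.3 3.6
q [4.897, 30.251, -0.021, 0.002, 0.143, -0.355, 0.945, 0.036] last res [ 0.0009  0.0005 -0.0006] [0.0001 0.0006 0.0009]
state th 0.0084 w 0.0071
frac [0.0028, 0.0024, 0.0014, 0.0006, 0.0001, -0.0, -0.0001, -0.0001]
phi [-0.0036, -0.003, -0.0014, -0.0002, 0.0004, 0.0007, 0.0008, 0.0008]
th [0.009, 0.009, 0.007, 0.006, 0.004, 0.003, 0.002, 0.002, 0.001, 0.001]
tcp [ 0.3079 -0.0472  0.1785] f [ 0.   0.  -7.7]
```

>>> move_arm(
  targets=[
    [[0,0,0,0.0028,0,0],[-0.001,0,0.001,0.0024,0,0],[-0.004,0,0.004,0.0014,0,0],[-0.009,0,0.009,0.0006,0,0],[-0.017,0,0.017,0.0001,0,0],[-0.026,0,0.025,0,0,0],[-0.036,0,0.034,0,0,0]],
  ],
)

```text
t: 20.38
tcp_pos: [0.336, -0.056, 0.1507]
tcp_rot: [0.152, 0.988, 0.0, -0.0]
ft_force: [0.1, 0.1, -8.3]
opening: 0.0288
gripper_force: 80.7
```

```bash
python3 e.py .0028 .0024 .0014 .0006 .0001 0 0
```

```text
t 20.375 phi 0.0006 0.0006 top 0.0047 side 0.0425 area 662 633 res 2.4 3.5
q [4.897, 30.251, -0.021, 0.002, 0.143, -0.355, 0.945, 0.036] last res [ 0.0005 -0.0002  0.0006] [ 0.0005  0.0011 -0.0013]
state th 0.0053 w 0.0015
frac [0.0014, 0.0012, 0.0007, 0.0002, 0.0, -0.0001, -0.0001, -0.0001]
phi [-0.0015, -0.0012, -0.0004, 0.0002, 0.0005, 0.0007, 0.0007, 0.0007]
th [0.005, 0.005, 0.004, 0.003, 0.003, 0.002, 0.001, 0.001, 0.001, 0.001]
tcp [ 0.336  -0.056   0.1506] f [-0.1  0.2 -7.4]
```

>>> move_arm(
  targets=[
    [[-0.003,0,0.003,0.0014,0,0],[-0.011,0,0.009,0.0012,0,0],[-0.024,0,0.02,0.0007,0,0],[-0.04,0,0.034,0.0002,0,0],[-0.056,0,0.048,0,0,0],[-0.072,0,0.061,0,0,0],[-0.083,0,0.07,-0.0001,0,0],[-0.0875,0,0.075,-0.0001,0,0]],
  ],
)

```text
t: 21.48
tcp_pos: [0.4026, -0.0769, 0.0907]
tcp_rot: [0.152, 0.988, 0.0, -0.0]
ft_force: [0.6, 0.2, -6.7]
opening: 0.029
gripper_force: 80.6
```

```bash
python3 e.py .0014 .0012 .0007 .0002 0 0 -.0001 -.0001; python3 - <<'E'
import cv2,numpy as np
a=cv2.imread('last_top.png')
E
python3 -c "
from g import *
print(np.round(frac(*pose(.5161,-.1144,.0287,-17.4)),4))"
```

```text
t 21.475 phi 0.0007 0.0007 top 0.0073 side 0.0433 area 598 591 res 2.1 2.8
q [4.897, 30.251, -0.021, 0.002, 0.143, -0.355, 0.945, 0.036] last res [-0.0001  0.001  -0.0003] [ 0.001  -0.0006  0.0001]
state th 0.0081 w 0.0124
frac [0.0034, 0.0029, 0.0017, 0.0008, 0.0002, 0.0, -0.0, -0.0]
phi [-0.0043, -0.0036, -0.0018, -0.0004, 0.0004, 0.0007, 0.0008, 0.0008]
th [0.009, 0.009, 0.008, 0.006, 0.005, 0.004, 0.003, 0.002, 0.001, 0.001]
tcp [ 0.4022 -0.0768  0.0909] f [-0.  -0.4 -7.9]
[-0.15   -0.0022  0.0776  0.0005 -0.0004 -0.0004]
```

>>> move_arm(
  targets=[
    [[-0.003,0,0.002,0.0034,0,0],[-0.011,0,0.007,0.0029,0,0],[-0.024,-0.0003,0.015,0.0017,0,0],[-0.04,-0.0006,0.025,0.0008,0,0],[-0.056,-0.0009,0.035,0.0002,0,0],[-0.072,-0.0012,0.045,0,0,0],[-0.083,-0.0014,0.052,0,0,0],[-0.088,-0.0015,0.055,0,0,0]],
  ],
)

```text
t: 22.58
tcp_pos: [0.4694, -0.0991, 0.0467]
tcp_rot: [0.152, 0.988, 0.0, -0.0]
ft_force: [-1.1, 1.1, -8.3]
opening: 0.0292
gripper_force: 80.7
```

```bash
python3 e.py .0034 .0029 .0017 .0008 .0002 0 0 0; python3 -c "
from g import *
print(np.round(frac(*pose(.5161,-.1144,.0287,-17.4)),4))"
```

```text
t 22.575 phi 0.0007 0.0008 top 0.0017 side 0.0328 area 559 551 res 1.1 1.7
q [4.897, 30.251, -0.021, 0.002, 0.143, -0.355, 0.945, 0.036] last res [ 0.0009 -0.0003  0.0007] [-0.0005 -0.      0.0053]
state th 0.0021 w -0.0024
frac [0.0003, 0.0003, 0.0002, 0.0001, 0.0001, 0.0001, 0.0, 0.0]
phi [0.0003, 0.0003, 0.0005, 0.0006, 0.0007, 0.0007, 0.0007, 0.0007]
th [0.002, 0.002, 0.001, 0.001, 0.001, 0.001, 0.001, 0.0, 0.0, 0.0]
tcp [ 0.4691 -0.099   0.047 ] f [ 0.1 -0.6 -7.6]
[-0.0618 -0.0008  0.0228  0.0005 -0.0003 -0.0004]
```

>>> move_arm(
  targets=[
    [[-0.002,0,0.001,0.0003,0,0],[-0.008,-0.0001,0.003,0.0003,0,0],[-0.017,-0.0003,0.005,0.0002,0,0],[-0.028,-0.0005,0.007,0.0001,0,0],[-0.04,-0.0006,0.009,0.0001,0,0],[-0.051,-0.0007,0.012,0.0001,0,0],[-0.058,-0.0008,0.0135,0,0,0],[-0.061,-0.0008,0.014,0,0,0]],
  ],
)

```text
t: 23.68
tcp_pos: [0.5156, -0.1143, 0.0359]
tcp_rot: [0.152, 0.988, 0.0, -0.0]
ft_force: [-0.8, 0.7, -8.0]
opening: 0.0291
gripper_force: 80.7
```

```bash
python3 e.py .0003 .0003 .0002 .0001 .0001 .0001 0 0; python3 -c "
from g import *
print(np.round(frac(*pose(.5161,-.1144,.0287,-17.4)),4))
import cv2
a=cv2.imread('last_top.png')[160:290,300:440];b=cv2.imread('last_side.png')[150:300,280:440]
cv2.imwrite('pics/in.png',np.hstack([cv2.resize(a,(400,371)),cv2.resize(b,(396,371))]))"
```

```text
t 23.675 phi 0.0008 0.0008 top 0.0016 side 0.0350 area 543 551 res 0.0 2.2
q [4.897, 30.251, -0.021, 0.002, 0.143, -0.355, 0.945, 0.036] last res [-0.0003  0.0006 -0.0013] [-0.      0.0047  0.0012]
state th 0.0003 w -0.0004
frac [0.0, 0.0, 0.0001, 0.0001, 0.0001, 0.0001, 0.0001, 0.0001]
phi [0.0007, 0.0007, 0.0007, 0.0007, 0.0007, 0.0007, 0.0007, 0.0007]
th [0.0, 0.0, 0.0, 0.0, 0.0, 0.0, 0.0, 0.0, 0.0, 0.0]
tcp [ 0.5154 -0.1142  0.036 ] f [ 0.1  0.3 -7.4]
[-0.0009  0.      0.0091  0.0005 -0.0001 -0.0004]
```

View pics/in.png

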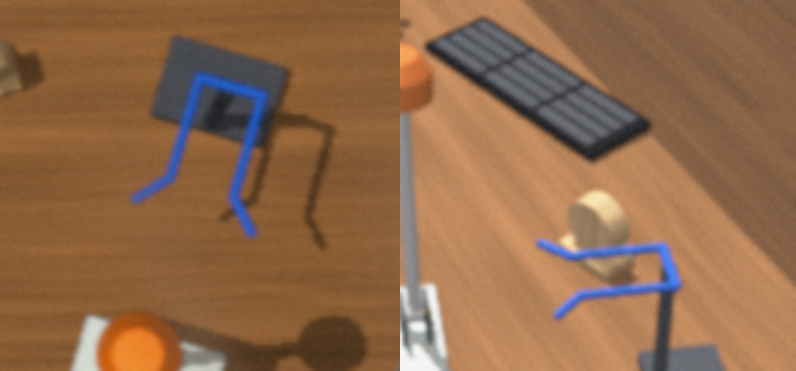

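That picture was stale (saved before the carry), so I'll save fresh frames from here. The numbers put the mast in the fork, balanced. Now the gentle set-down.

>>> move_arm(
  targets=[
    [[-0.0003,0,0.0015,0,0,0],[-0.0005,0,0.0035,0.0001,0,0],[-0.0008,0,0.0055,0.0001,0,0],[-0.0009,0,0.007,0.0001,0,0],[-0.0009,0,0.0078,0.0001,0,0],[-0.0009,0,0.0084,0.0002,0,0],[-0.0009,0,0.0088,0.0003,0,0]],
  ],
)

```text
t: 24.65
tcp_pos: [0.516, -0.1144, 0.0291]
tcp_rot: [0.152, 0.988, 0.0, 0.0]
ft_force: [-2.3, 1.2, -2.3]
opening: 0.0292
gripper_force: 81.2
```

```bash
sed -i 's/t,ph,th,r1,ar,c=measure("top");t2,ph2,th2,r2,ar2,_=measure("side")/t,ph,th,r1,ar,c=measure("top");t2,ph2,th2,r2,ar2,c2=measure("side");cv2.imwrite("last_top.png",c["color"][:,:,::-1]);cv2.imwrite("last_side.png",c2["color"][:,:,::-1])/' e.py; python3 e.py 0 .0001 .0001 .0001 .0001 .0002 .0003; python3 -c "
from g import *
print(np.round(frac(*pose(.5161,-.1144,.0287,-17.4)),4))
import cv2
a=cv2.imread('last_top.png')[150:290,300:440];b=cv2.imread('last_side.png')[170:330,280:440]
cv2.imwrite('pics/in2.png',np.hstack([cv2.resize(a,(400,400)),cv2.resize(b,(400,400))]))"
```

```text
t 24.650 phi 0.0003 0.0003 top 0.0105 side 0.0438 area 542 551 res 0.4 2.0
q [4.897, 30.251, -0.021, 0.002, 0.143, -0.355, 0.945, 0.036] last res [ 0.0005 -0.0011 -0.0108] [ 0.0041  0.001  -0.0084]
state th -0.0006 w -0.0039
frac [-0.0009, -0.0009, -0.0006, -0.0004, -0.0003, -0.0003, -0.0002, -0.0002]
phi [0.0016, 0.0016, 0.0012, 0.0009, 0.0008, 0.0007, 0.0007, 0.0007]
th [-0.001, -0.001, -0.001, -0.001, -0.001, -0.0, -0.0, -0.0, 0.0, 0.0]
tcp [ 0.516  -0.1144  0.0291] f [-0.7  0.5 -7.4]
[-0.0001  0.      0.0005  0.0002 -0.     -0.0003]
```

View pics/in2.png

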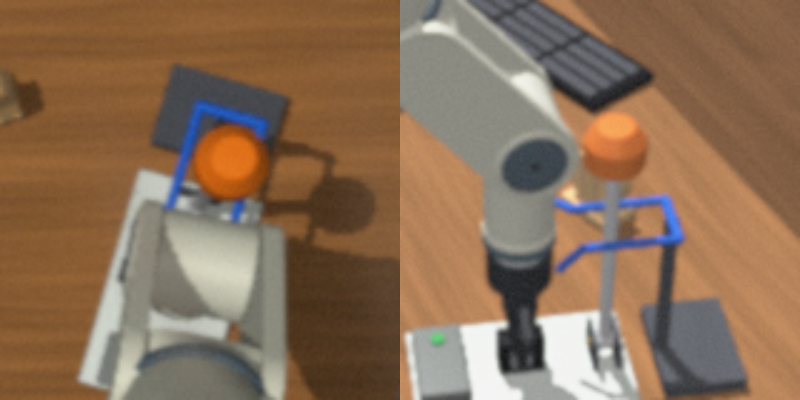

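The picture shows the mast between the prongs (top: head at (230,162) between the blue bars; side: mast at x≈608 crossing both prongs) with the foot at the table. I'll press the last fraction of a millimetre down, then release.

>>> move_arm(
  targets=[
    [[0,0,0.0004,0.0001,0,0],[0,0,0.0008,0.0002,0,0],[0,0,0.001,0.0002,0,0]],
  ],
)

```text
t: 25.12
tcp_pos: [0.516, -0.1144, 0.0291]
tcp_rot: [0.152, 0.988, -0.0, 0.0]
ft_force: [-4.7, 0.7, 10.1]
opening: 0.029
gripper_force: 82.9
```

>>> move_arm(
  targets=[
    [[0,0,0,0,0,0],[0,0,0,0,0,0],[0,0,0,0,0,0],[0,0,0,0,0,0],[0,0,0,0,0,0]],
  ],
  gripper=0.75,
)

```text
t: 25.75
tcp_pos: [0.516, -0.1144, 0.0282]
tcp_rot: [0.152, 0.988, -0.0, -0.0]
ft_force: [-0.4, -1.0, 0.3]
opening: 0.064
gripper_force: 0.0
```

>>> move_arm(
  targets=[
    [[0,0,-0.005,0,0,0],[0,0,-0.02,0,0,0],[0,0,-0.045,0,0,0],[0,0,-0.08,0,0,0],[0,0,-0.12,0,0,0],[0,0,-0.16,0,0,0],[0,0,-0.2,0,0,0]],
  ],
)

```text
t: 26.62
tcp_pos: [0.516, -0.1144, 0.1903]
tcp_rot: [0.152, 0.988, -0.0, 0.0]
ft_force: [0.2, 1.0, 0.3]
opening: 0.0642
gripper_force: 0.0
```

```bash
cat > v.py <<'E'
import sys
from c import *
T=robot.read_camera("top");S=robot.read_camera("side");o=robot.get_obs();print(o["t"],o["tcp_pos"],np.round(o["ft_force"],1),o["opening"])
a=T["color"][150:290,300:440,::-1];b=S["color"][170:330,280:440,::-1]
cv2.imwrite(f'pics/{sys.argv[1]}.png',np.hstack([cv2.resize(a,(400,400)),cv2.resize(b,(400,400))]))
for c in(T,S):
    try:
        h=hsv(c);P=cloud(c);m=(h[...,0]<18)&(h[...,1]>130)&(h[...,2]>90)&(P[...,2]>.3)&(P[...,2]<.4)&(np.hypot(P[...,0]-.611,P[...,1]+.145)<.15);v,u=np.nonzero(m)
        q=onplane(c,(u.mean(),v.mean()),.335)[:2]-[.6114,-.1446];print("head rel fork x,y",q@[.953,-.302],q@[.302,.953],m.sum())
    except Exception as e:print(e)
E
python3 v.py rel
```

```text
26.725 [ 0.51817757 -0.11484438  0.19255916] [ 0.4  1.  -0.1] 0.06389049640055441
head rel fork x,y 0.005583997706452785 -0.029772810701241017 478
head rel fork x,y 0.0028274264663145547 -0.03394493793417119 559
```

View pics/rel.png

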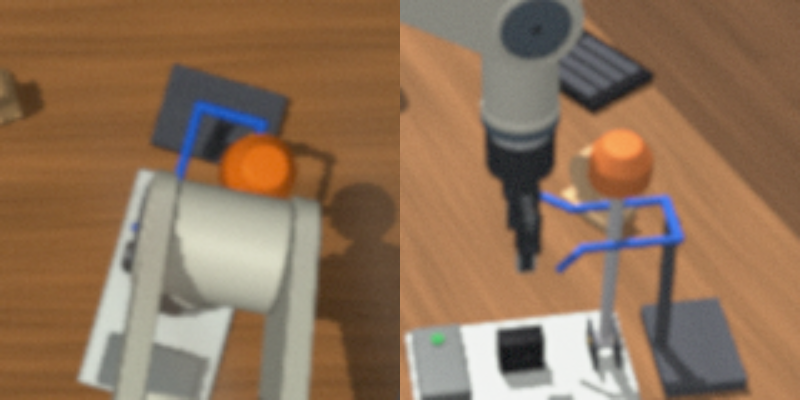

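The picture shows the lamp free and standing flat, with the mast leaned lightly onto the -y prong (side crop px (612,245)). I'll retreat up and let it settle.

>>> move_arm(
  targets=[
    [[0,0,-0.02,0,0,0],[0,0,-0.06,0,0,0],[0,0,-0.1,0,0,0],[0,0,-0.14,0,0,0],[0,0,-0.16,0,0,0],[0,0,-0.16,0,0,0],[0,0,-0.16,0,0,0],[0,0,-0.16,0,0,0],[0,0,-0.16,0,0,0],[0,0,-0.16,0,0,0]],
  ],
)

```text
t: 27.98
tcp_pos: [0.516, -0.1143, 0.3159]
tcp_rot: [0.152, 0.988, 0.0, -0.0]
ft_force: [-0.2, 0.1, -0.5]
opening: 0.0641
gripper_force: 0.0
```

```bash
python3 v.py r1
```

```text
28.075 [ 0.51600978 -0.11436979  0.31610677] [-0.4  0.8  0.5] 0.06406217797345637
head rel fork x,y 0.022138664902177183 -0.029429075321717516 171
head rel fork x,y 0.002768121868669026 -0.03402997871444911 556
```

>>> move_arm(
  targets=[
    [[0,0,0,0,0,0],[0,0,0,0,0,0],[0,0,0,0,0,0],[0,0,0,0,0,0],[0,0,0,0,0,0],[0,0,0,0,0,0],[0,0,0,0,0,0],[0,0,0,0,0,0],[0,0,0,0,0,0],[0,0,0,0,0,0]],
  ],
)

```text
t: 29.32
tcp_pos: [0.516, -0.1144, 0.3162]
tcp_rot: [0.152, 0.988, 0.0, -0.0]
ft_force: [0.3, 0.4, 0.1]
opening: 0.0638
gripper_force: 0.0
```

>>> move_arm(
  targets=[
    [[0,0,0,0,0,0],[0,0,0,0,0,0],[0,0,0,0,0,0],[0,0,0,0,0,0],[0,0,0,0,0,0],[0,0,0,0,0,0],[0,0,0,0,0,0],[0,0,0,0,0,0],[0,0,0,0,0,0],[0,0,0,0,0,0]],
  ],
)

```text
t: 30.58
tcp_pos: [0.516, -0.1144, 0.3162]
tcp_rot: [0.152, 0.988, 0.0, -0.0]
ft_force: [-0.1, 0.3, -0.6]
opening: 0.0641
gripper_force: 0.0
```

```bash
python3 v.py r2
```

```text
30.675 [ 0.51603767 -0.11438441  0.31623728] [ 0.1 -0.2 -0.1] 0.06384259303613804
head rel fork x,y 0.022138664902177183 -0.029429075321717516 171
head rel fork x,y 0.002847017914115846 -0.034134963107374336 562
```

View pics/r2.png

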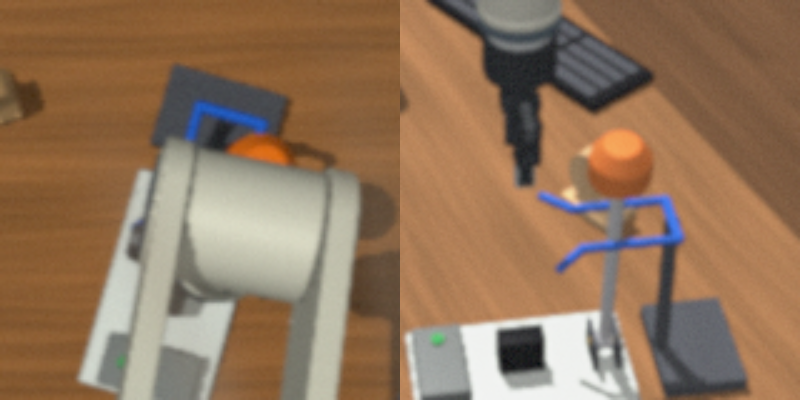

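The picture shows the mast at rest in the fork, with the head unchanged between looks at 28.1 s and 30.7 s. The arm is clear of the lamp.

```bash
python3 -c "
from rig import robot
print(robot.job_done())"
```

```text
the job is handed in; nothing more can be done
None
```

I balanced the lamp in the air for about 7 s (mast lean within about 0.02 rad), carried it upright into the fork, set it down gently and released it, and handed the job in at about 31 s; once free, the mast tipped about 0.11 rad and came to rest against the -y prong, inside the fork but off its middle.

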